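Line up the bench supplies by height

ROBOT

A 6-joint arm with a two-finger parallel gripper is mounted at the origin on a cart in front of the work surface, level with it; the furniture and walls round the work are solid. World frame = base frame: x ahead of the robot, y to its left, z up, the work surface at z = 0. Lengths are in m, angles in rad, forces in N, time in s.
With the tool pointing down it reaches from about 0.375 to 0.9 m from the base axis. Payload 3.1 kg.
Tool frame: the origin (TCP) lies midway between the tips of the shut fingers; the grasp point (between the pads) lies 19 mm behind it (manip.grasp_offset is the distance from the TCP to the grasp point, in m); z points along the fingers, y is the line along which they close (so a half turn about z gives the same grasp; the last joint's range is limited). The gripper opens to 85 mm and grips with 20 to 120 N. Pads are 22 mm wide; open, the fingers measure 114 mm over their backs; the gripper's body (76 mm by 85 mm) begins 54 mm behind the grasp point. The pads swing forward as they close: fully open they stand 13 mm farther back than shut.
Start: joints at [-1.359, 0.527, 1.433, -0, 1.181, -0.178], TCP at [0.238, -0.578, 0.2] pointing down, gripper open.
Joint ranges: [-3.08, 3.08], [-0.75, 2.2], [0.22, 2.44], [-1.43, 4.57], [0, 2.65], [-2.85, 2.85]. Speed limits (rad/s): [2.79, 2.79, 3.14, 3.14, 3.14, 3.14].

INTERFACE

Orientations are given as a unit quaternion [x, y, z, w].
In Python, from station import sensors, cams, order, manip gives the robot as it stands.
- The arm moves only by the tool move_arm, never from a script. Its argument "targets" is a list of rows, each an object of numbers: "dx", "dy", "dz": the shift along the world's x, y, z normalised to -1 to 1, where 1 is 25 mm; "rx", "ry", "rz": the turn, a rotation vector about the world's x, y, z normalised to -1 to 1, where 1 is 30 degrees. A call has exactly 10 rows; each row shifts and turns the commanded pose from where the row before left it; what a row does not reach is not made up. A row lasts 1/8 s, in which the tool goes at most 62.5 mm and 10.7 degrees, less where a joint would pass 70% of its speed; a pose out of reach is approached as far as the arm can. A call with a number of a shift or a turn outside -1 to 1 is refused whole. A call with a gripper value outside its range is refused whole. "claw" is the opening in per cent of the stroke, from 0 (shut) to 100 (fully open), set as the call begins (left out, the last holds). The fingers move at their own pace and stop on an object; "newtons" is the grip in N (left out, the last holds). Time passes only in rows, so rows that do not move let the fingers close, or fill a call up. It gives the time, the measured TCP pose, the force, the opening and the grip force at its end, in the units of the state.
- sensors.sense(): the state, without advancing time (a new reading comes with each control period).
- cams.snapshot(name): name is "scene" or "side" or "wrist"; returns the picture (480x640x3 uint8, red, green, blue); there is no depth.
- cams.camera_model(name): a dict with "fx", "fy", "cx", "cy" (pixels), "extrinsics" (4x4, takes a point from world to camera coordinates). Camera axes: x right, y down, z forward; pixel columns grow to the right and rows downward; lengths in m; the calibration is good to about 2 mm. A picture is of the moment at which its call begins: read the wrist's pose just before it. camera_model takes no time and is no camera call; for the wrist camera it gives the pose at the moment of the call.
- order.sign_off(): hands the job in; it is judged then, once.
The state is a dict: "t": time; "q": joint angles; "qd": joint speeds; "tau": joint torques, N m; "tcp_pos": TCP position; "tool_rot": TCP orientation; "force": force on the tool from outside, world axes, zero at the start; "ft_torque": the same for the moment, N m; "finger_gap": opening from 0.0 (shut) to 1.0 (fully open); "gripper_force": force on a finger pad.
Only numpy, scipy, OpenCV 4.12 (cv2) and the standard library are available. Lean on these libraries where they do the work, as an engineer would, in place of code of your own. Each camera call takes 0.05 s, during which the arm holds its last target. There are 200 camera calls.

TASK

Take the dropper bottle, the paste jar, the thread spool and the eraser that lie scattered in front of the wooden board and set them out on the four cork discs of the board in order of height, tallest on the disc next to the red tab and lowest next to the brass tab. Centre each on its own disc, standing upright as it was found (the eraser lying flat), and do not tip the bottle or the jar over on the way.

Things in the scene. Friction and masses are not known exactly. Their poses are not given: they have to be found in the camera images.
- dropper_bottle: Brown glass dropper bottle with a label, a black screw collar and a black rubber bulb, 102 high: the tallest. Round body 33 across up to 70 high, collar 24 across up to 77, bulb 13 across above. About 70 g. Starts upright on the table. Origin: centre of its underside; z up.
- paste_jar: White round paste jar with a red press-on lid (fixed), 66 across, 67 high. About 140 g. Starts upright on the table. Origin: centre of its underside; z up.
- thread_spool: Wooden spool of cream linen thread, 40 high: flanges 31 across at the bottom (0 to 8) and top (32 to 40), 19 across between them. About 25 g. Starts upright on the table, nearer to the robot than the board (another spool, at the back of the table by the tape roll, stays there). Origin: centre of its underside; z up.
- eraser: Eraser in a blue sleeve with a white end, 23 (its x) by 40 (its y) by 13 high: the lowest. About 18 g. Starts flat on the table. Origin: centre of its underside; z up.
- disc_0: Cork disc, 76 across, let flush into the top of the wooden board, first from the board's left (+y) end. The four lie in a straight row along the board's y, 85 apart. Fixed. Origin: disc centre, at the board's top, 14 above the table; x across the board away from the robot, y along the row to the left, z up.
- disc_1: Cork disc, 76 across, let flush into the top of the wooden board, second from the left. The four lie in a straight row along the board's y, 85 apart. Fixed. Origin: disc centre, at the board's top, 14 above the table; x across the board away from the robot, y along the row to the left, z up.
- disc_2: Cork disc, 76 across, let flush into the top of the wooden board, third from the left. The four lie in a straight row along the board's y, 85 apart. Fixed. Origin: disc centre, at the board's top, 14 above the table; x across the board away from the robot, y along the row to the left, z up.
- disc_3: Cork disc, 76 across, let flush into the top of the wooden board, fourth, at the right (-y) end. The four lie in a straight row along the board's y, 85 apart. Fixed. Origin: disc centre, at the board's top, 14 above the table; x across the board away from the robot, y along the row to the left, z up.
- red_tab: Red plate, 24 by 70 by 5 high, on one end of the board, 65 beyond the centre of the end disc there: it may be at either end (a brass one like it is at the other). Fixed. The board is pale wood, fixed, 430 by 110 by 14 high, with a 6 high lip along its far edge. Origin: centre of its underside.
Mind the look-alikes: they are no part of the job. Leave any blue, grey or orange look-alike of the paste_jar alone.

How it is judged:
At the end, for the whole second after the job is handed in: Counting from the disc next to the red tab: bottle, jar, spool, eraser, each within 15 mm of the centre of its disc, resting on the board, upright or flat within 0.15 rad, at rest (((horizontal distance between red_tab and disc_0 below 0.11 m and horizontal distance between dropper_bottle and disc_0 below 0.015 m and horizontal distance between paste_jar and disc_1 below 0.015 m and horizontal distance between thread_spool and disc_2 below 0.015 m and horizontal distance between eraser and disc_3 below 0.015 m) or (horizontal distance between red_tab and disc_3 below 0.11 m and horizontal distance between dropper_bottle and disc_3 below 0.015 m and horizontal distance between paste_jar and disc_2 below 0.015 m and horizontal distance between thread_spool and disc_1 below 0.015 m and horizontal distance between eraser and disc_0 below 0.015 m)) and angle between each of dropper_bottle, paste_jar, thread_spool, eraser's own z axis and vertical below 0.15 rad and z of dropper_bottle in the frame of disc_0 between -0.006 and 0.006 m and linear speed of each of dropper_bottle, paste_jar, thread_spool, eraser below 0.02 m/s and angular speed of each of dropper_bottle, paste_jar, thread_spool, eraser below 0.2 rad/s and z of paste_jar in the frame of disc_0 between -0.006 and 0.006 m and z of thread_spool in the frame of disc_0 between -0.006 and 0.006 m and z of eraser in the frame of disc_0 between -0.006 and 0.006 m); the robot touches nothing.
It fails at once if the bottle or the jar is tipped over (more than 0.8 rad) (angle between any of dropper_bottle, paste_jar's own z axis and vertical above 0.8 rad).
It also fails if it takes over 109 s, if anything falls off the work surface, if the arm or the gripper's body presses on something with over 40 N, if the wrist force passes 120 N, or if a joint passes its speed limit or range.

## Working session

There is one attempt and no reset: what is moved stays moved. The work goes in short steps, Python scripts to look and compute and a tool call to move; the robot and the scene stay as the last step left them, time stands still between calls to the robot, and variables do not carry over. Pictures are saved under pics/ and viewed, at most 14 in all, crops included, and the job is handed in when it is done.

Besides the shell and the picture viewer there is one more tool, called after ">>>" as name(argument=value, ...), one argument or row to a line, values as JSON. move_arm: Moves the arm, as the interface text tells. Scaled input: -1 to 1 covers 25 mm each way for a shift and 30 degrees each way for a turn. Its arguments: {"type":"object","properties":{"targets":{"type":"array"},"claw":{"type":"number"},"newtons":{"type":"number"}},"required":["targets"]}

```bash
mkdir -p pics; cat > h.py <<'E'
import numpy as np, cv2
from station import sensors, cams, order, manip
def snap(n,f):
    m=cams.camera_model(n); im=cams.snapshot(n); cv2.imwrite('pics/'+f,im[:,:,::-1]); return im,m
def ray(m,u,v,z):
    E=np.array(m['extrinsics']);R=E[:3,:3];c=-R.T@E[:3,3]
    d=R.T@np.array([(u-m['cx'])/m['fx'],(v-m['cy'])/m['fy'],1]);return c+d*(z-c[2])/d[2]
def proj(m,p):
    E=np.array(m['extrinsics']);q=E[:3,:3]@np.array(p)+E[:3,3];return m['fx']*q[0]/q[2]+m['cx'],m['fy']*q[1]/q[2]+m['cy']
E
python3 - <<'E'
from h import *
for n in('scene','side'):
    im,m=snap(n,n+'0.png'); E=np.array(m['extrinsics']); print(n,m['fx'],m['cx'],m['cy'],-E[:3,:3].T@E[:3,3])
s=sensors.sense();print(s['t'],s['tcp_pos'],s['tool_rot'],manip.grasp_offset,s['finger_gap'])
E
```

```text
scene 476.3060635025704 319.4258897643402 235.90169193579308 [0.25629313 0.48719401 0.72956101]
side 457.16306687046875 325.7093824005922 235.25563378479268 [0.40592439 0.91705388 0.52332577]
0.1 [ 0.23737423 -0.57738183  0.19922966] [ 9.81065709e-01  1.93672582e-01 -2.21857949e-05 -1.00304110e-03] 0.0187 1.0003746548873356
```

View pics/scene0.png

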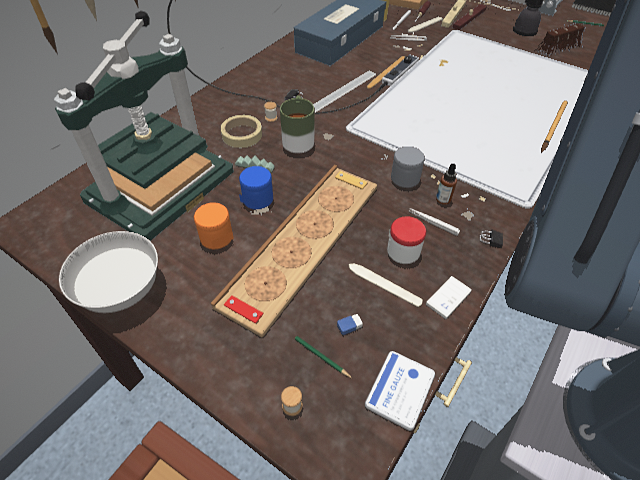

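View pics/side0.png

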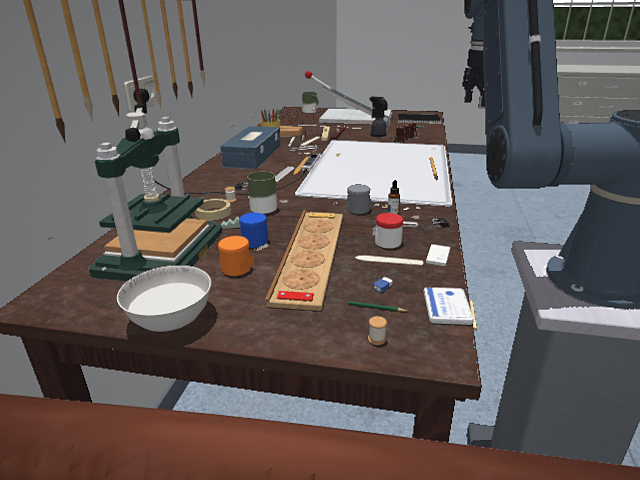

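Scene view: the red tab at (244,309) is at the near (+y) end and brass at (351,179) at the far end. The discs run (266,283), (291,252), (314,224), (336,199).
- **Jar:** candidates are the red-lidded white jar (406,238), grey (408,167), blue (256,187) and orange (212,226). Only the one at (406,238) has the red lid.
- **Spool:** candidates are (291,400) and the one by the tape roll (270,111). The one at (291,400) is nearer the robot.
- **Bottle and eraser:** bottle at (447,185), eraser at (350,324).

```bash
python3 - <<'E'
from h import *
ims={n:cv2.imread(f'pics/{n}0.png') for n in('scene','side')}
ms={n:cams.camera_model(n) for n in ims}
def blob(n,lo,hi,box):
    x0,y0,x1,y1=box; h=cv2.cvtColor(ims[n],cv2.COLOR_BGR2HSV)[y0:y1,x0:x1]
    k=cv2.inRange(h,lo,hi); N,l,s,c=cv2.connectedComponentsWithStats(k); i=1+s[1:,4].argmax()
    return c[i]+[x0,y0], s[i]+[x0,y0,0,0,0]
def show(name,n,lo,hi,box,z):
    c,s=blob(n,lo,hi,box); print(name,n,c.round(1),s,ray(ms[n],*c,z).round(4))
show('red','scene',(0,150,120),(8,255,255),(215,285,275,330),.019)
show('red','side',(0,150,120),(8,255,255),(265,280,330,310),.019)
show('brass','scene',(18,100,120),(32,255,255),(325,165,375,195),.019)
show('lid','scene',(0,130,90),(8,255,255),(380,205,435,265),.06)
show('lid','side',(0,130,90),(8,255,255),(365,205,410,250),.06)
show('blue','scene',(105,80,60),(125,255,255),(330,305,372,340),.008)
show('blue','side',(105,80,60),(125,255,255),(365,270,400,297),.008)
for n,l in {'scene':[(266,283),(291,252),(314,224),(336,199)],'side':[(302,279),(309,259),(315,241),(319,226)]}.items():
    for p in l: print(n,'disc',ray(ms[n],*p,.014).round(3))
for z,n,p in[(.04,'scene',(291,393)),(.04,'side',(377,322)),(0,'scene',(447,202)),(0,'side',(394,212)),(.102,'scene',(452,167)),(.102,'side',(395,183))]:print(n,p,ray(ms[n],*p,z).round(3))
a=ims['scene']
C=[a[375:425,260:320],a[155:215,415:475],a[300:345,325:375],a[200:270,370:440]]
cv2.imwrite('pics/crop.png',np.hstack([cv2.resize(c,(200,200*c.shape[0]//c.shape[1]))[:150] if 0 else cv2.resize(c,(200,200)) for c in C]))
E
```

```text
red scene [243.3 308.9] [224 296  39  27 431] [0.6117 0.1996 0.019 ]
red side [294.6 295.4] [277 291  37  10 228] [0.6131 0.2034 0.019 ]
brass scene [350.9 179.3] [335 171  32  18 242] [ 0.6385 -0.1863  0.019 ]
lid scene [408.5 229.7] [391 216  35  30 629] [ 0.454  -0.0942  0.06  ]
lid side [389.6 218.5] [376 213  27  15 173] [ 0.4536 -0.0977  0.06  ]
blue scene [346.1 325. ] [337 316  20  19 251] [0.4525 0.117  0.008 ]
blue side [381.2 284.7] [373 279  16  14 132] [0.4523 0.1178 0.008 ]
scene disc [0.617 0.132 0.014]
scene disc [0.624 0.048 0.014]
scene disc [ 0.63  -0.036  0.014]
scene disc [ 0.634 -0.121  0.014]
side disc [0.615 0.135 0.014]
side disc [0.62  0.051 0.014]
side disc [ 0.626 -0.037  0.014]
side disc [ 0.633 -0.12   0.014]
scene (291, 393) [0.448 0.277 0.04 ]
side (377, 322) [0.446 0.285 0.04 ]
scene (447, 202) [ 0.442 -0.265 -0.   ]
side (394, 212) [ 0.451 -0.276  0.   ]
scene (452, 167) [ 0.45  -0.256  0.102]
side (395, 183) [ 0.451 -0.233  0.102]
```

View pics/crop.png

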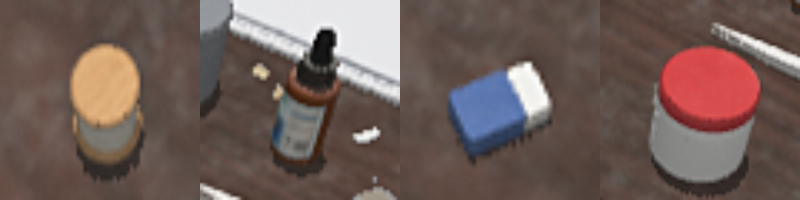

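Crops confirm the four: spool (top plate and thread), brown bottle with black bulb, blue and white eraser with its long axis tilted, and the red-lid jar. The tab spacing measures 387 mm against 385 expected, so the disc fit is sound. Now moving over the bottle.

>>> move_arm(
  targets=[
    {"dx": 0.42, "dy": 0.63, "rz": -0.075},
    {"dx": 0.42, "dy": 0.63, "rz": -0.075},
    {"dx": 0.42, "dy": 0.63, "rz": -0.075},
    {"dx": 0.42, "dy": 0.63, "rz": -0.075},
    {"dx": 0.42, "dy": 0.63, "rz": -0.075},
    {"dx": 0.42, "dy": 0.63, "rz": -0.075},
    {"dx": 0.42, "dy": 0.63, "rz": -0.075},
    {"dx": 0.42, "dy": 0.63, "rz": -0.075},
    {"dx": 0.42, "dy": 0.63, "rz": -0.075},
    {"dx": 0.42, "dy": 0.63, "rz": -0.075},
  ],
)

```text
schema error: expected keys dx, dy, dz, rx, ry, rz
```

>>> move_arm(
  targets=[
    {"dx": 0.45, "dy": 0.68},
    {"dx": 0.45, "dy": 0.68},
    {"dx": 0.45, "dy": 0.68},
    {"dx": 0.45, "dy": 0.68},
    {"dx": 0.45, "dy": 0.68},
    {"dx": 0.45, "dy": 0.68},
    {"dx": 0.45, "dy": 0.68},
    {"dx": 0.45, "dy": 0.68},
    {"dx": 0.45, "dy": 0.68},
    {},
  ],
)

```text
schema error: expected keys dx, dy, dz, rx, ry, rz
```

```bash
python3 - <<'E'
from h import *
s=sensors.sense();print(s['t'],s['tcp_pos'],s['tool_rot'])
im,m=snap('wrist','w1.png');E=np.array(m['extrinsics']); print(m['fx'],-E[:3,:3].T@E[:3,3],E[:3,:3].round(2))
E
```

```text
0.1 [ 0.23737423 -0.57738183  0.19922966] [ 9.81065709e-01  1.93672582e-01 -2.21857949e-05 -1.00304110e-03]
385.1689046712771 [ 0.31133262 -0.5467449   0.37315277] [[ 0.38 -0.92 -0.  ]
 [-0.88 -0.36  0.31]
 [-0.29 -0.12 -0.95]]
```

View pics/w1.png

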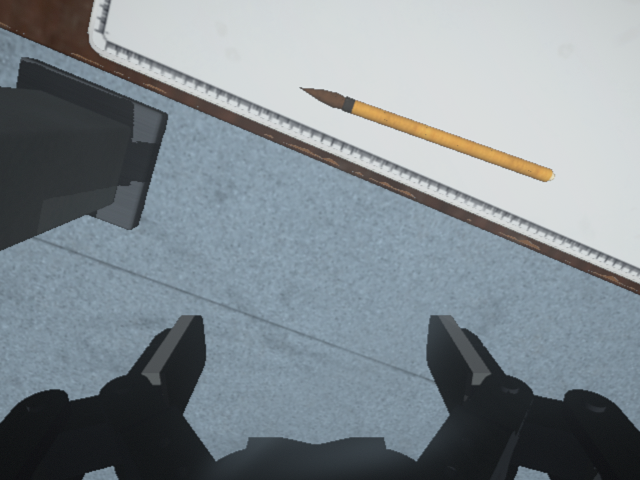

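The move was refused because rows need all six keys. This wrist picture shows only the start pose, with the open fingers at (185,350) and (450,350).

>>> move_arm(
  targets=[
    {"dx": 0.42, "dy": 0.63, "dz": 0, "rx": 0, "ry": 0, "rz": -0.075},
    {"dx": 0.42, "dy": 0.63, "dz": 0, "rx": 0, "ry": 0, "rz": -0.075},
    {"dx": 0.42, "dy": 0.63, "dz": 0, "rx": 0, "ry": 0, "rz": -0.075},
    {"dx": 0.42, "dy": 0.63, "dz": 0, "rx": 0, "ry": 0, "rz": -0.075},
    {"dx": 0.42, "dy": 0.63, "dz": 0, "rx": 0, "ry": 0, "rz": -0.075},
    {"dx": 0.42, "dy": 0.63, "dz": 0, "rx": 0, "ry": 0, "rz": -0.075},
    {"dx": 0.42, "dy": 0.63, "dz": 0, "rx": 0, "ry": 0, "rz": -0.075},
    {"dx": 0.42, "dy": 0.63, "dz": 0, "rx": 0, "ry": 0, "rz": -0.075},
    {"dx": 0.42, "dy": 0.63, "dz": 0, "rx": 0, "ry": 0, "rz": -0.075},
    {"dx": 0.42, "dy": 0.63, "dz": 0, "rx": 0, "ry": 0, "rz": -0.075},
  ],
)

```text
t: 1.4
tcp_pos: [0.3427, -0.4198, 0.1998]
tool_rot: [1.0, -0.002, -0.0, -0.0]
force: [0.0, 0.7, 0.4]
finger_gap: 0.996
gripper_force: 0.0
```

>>> move_arm(
  targets=[
    {"dx": 0.4, "dy": 0.65, "dz": 0, "rx": 0, "ry": 0, "rz": 0},
    {"dx": 0.4, "dy": 0.65, "dz": 0, "rx": 0, "ry": 0, "rz": 0},
    {"dx": 0.4, "dy": 0.65, "dz": 0, "rx": 0, "ry": 0, "rz": 0},
    {"dx": 0.4, "dy": 0.65, "dz": 0, "rx": 0, "ry": 0, "rz": 0},
    {"dx": 0.4, "dy": 0.65, "dz": 0, "rx": 0, "ry": 0, "rz": 0},
    {"dx": 0.4, "dy": 0.65, "dz": 0, "rx": 0, "ry": 0, "rz": 0},
    {"dx": 0.4, "dy": 0.65, "dz": 0, "rx": 0, "ry": 0, "rz": 0},
    {"dx": 0.4, "dy": 0.65, "dz": 0, "rx": 0, "ry": 0, "rz": 0},
    {"dx": 0.4, "dy": 0.65, "dz": 0, "rx": 0, "ry": 0, "rz": 0},
    {"dx": 0, "dy": 0, "dz": 0, "rx": 0, "ry": 0, "rz": 0},
  ],
)

```text
t: 2.65
tcp_pos: [0.4331, -0.273, 0.2001]
tool_rot: [1.0, -0.0, -0.0, -0.0]
force: [-0.3, -0.3, 0.7]
finger_gap: 1.0
gripper_force: 0.0
```

```bash
python3 - <<'E'
from h import *
s=sensors.sense();print(s['t'],s['tcp_pos'],s['tool_rot'])
im,m=snap('wrist','w2.png')
E
```

```text
2.65 [ 0.4331052  -0.27297874  0.20008446] [ 9.99999952e-01 -2.76394590e-04 -1.08745474e-04 -8.31624657e-05]
```

View pics/w2.png

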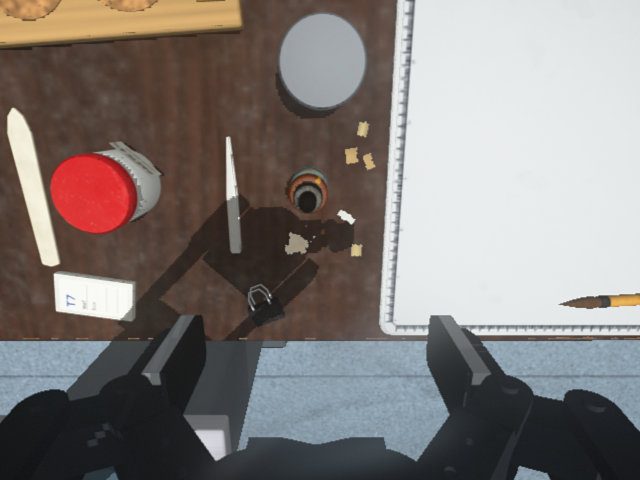

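The wrist view shows the bottle bulb top at (307,201), the red lid at (94,193) and the grey jar at (322,61). Brass end of the board is at upper left.

```bash
python3 - <<'E'
from h import *
m=cams.camera_model('wrist')
for n,p,z in[('bulb',(307,202),.100),('body',(307,190),.07),('lid',(94,193),.067),('grey',(322,61),.067)]:print(n,ray(m,*p,z).round(4))
im=cv2.imread('pics/w2.png');h=cv2.cvtColor(im,cv2.COLOR_BGR2HSV)
k=cv2.inRange(h,(0,150,120),(8,255,255));k[:, 200:]=0;M=cv2.moments(k);print(ray(m,M['m10']/M['m00'],M['m01']/M['m00'],.067))
E
```

```text
bulb [ 0.4543 -0.2669  0.1   ]
body [ 0.4577 -0.2663  0.07  ]
lid [ 0.4549 -0.0949  0.067 ]
grey [ 0.5515 -0.2779  0.067 ]
[ 0.45398324 -0.09256266  0.067     ]
```

>>> move_arm(
  claw=75,
  newtons=30,
  targets=[
    {"dx": 0.88, "dy": 0.26, "dz": 0, "rx": 0, "ry": 0, "rz": 0},
    {"dx": 0, "dy": 0, "dz": -0.6, "rx": 0, "ry": 0, "rz": 0},
    {"dx": 0, "dy": 0, "dz": -0.8, "rx": 0, "ry": 0, "rz": 0},
    {"dx": 0, "dy": 0, "dz": -0.8, "rx": 0, "ry": 0, "rz": 0},
    {"dx": 0, "dy": 0, "dz": -0.8, "rx": 0, "ry": 0, "rz": 0},
    {"dx": 0, "dy": 0, "dz": -0.8, "rx": 0, "ry": 0, "rz": 0},
    {"dx": 0, "dy": 0, "dz": -0.8, "rx": 0, "ry": 0, "rz": 0},
    {"dx": 0, "dy": 0, "dz": -0.8, "rx": 0, "ry": 0, "rz": 0},
    {"dx": 0, "dy": 0, "dz": -0.6, "rx": 0, "ry": 0, "rz": 0},
    {"dx": 0, "dy": 0, "dz": -0.4, "rx": 0, "ry": 0, "rz": 0},
  ],
)

```text
t: 3.95
tcp_pos: [0.4537, -0.2678, 0.039]
tool_rot: [1.0, -0.002, -0.001, -0.0]
force: [0.5, -0.5, -0.0]
finger_gap: 0.749
gripper_force: 0.0
```

>>> move_arm(
  claw=0,
  newtons=30,
  targets=[
    {"dx": 0, "dy": 0, "dz": 0, "rx": 0, "ry": 0, "rz": 0},
    {"dx": 0, "dy": 0, "dz": 0, "rx": 0, "ry": 0, "rz": 0},
    {"dx": 0, "dy": 0, "dz": 0, "rx": 0, "ry": 0, "rz": 0},
    {"dx": 0, "dy": 0, "dz": 0, "rx": 0, "ry": 0, "rz": 0},
    {"dx": 0, "dy": 0, "dz": 0, "rx": 0, "ry": 0, "rz": 0},
    {"dx": 0, "dy": 0, "dz": 0, "rx": 0, "ry": 0, "rz": 0},
    {"dx": 0, "dy": 0, "dz": 0, "rx": 0, "ry": 0, "rz": 0},
    {"dx": 0, "dy": 0, "dz": 0, "rx": 0, "ry": 0, "rz": 0},
    {"dx": 0, "dy": 0, "dz": 0, "rx": 0, "ry": 0, "rz": 0},
    {"dx": 0, "dy": 0, "dz": 0, "rx": 0, "ry": 0, "rz": 0},
  ],
)

```text
t: 5.2
tcp_pos: [0.455, -0.2681, 0.0407]
tool_rot: [1.0, -0.001, 0.0, 0.0]
force: [-0.4, 0.5, 5.6]
finger_gap: 0.246
gripper_force: 29.8
```

The gap reads smaller than a 33 mm body should give, so I'll take a look.

```bash
python3 - <<'E'
from h import *
a,_=snap('wrist','w3.png'); b,m=snap('side','s3.png')
u,v=map(int,proj(m,(.455,-.267,.06)));c=cv2.resize(b[v-50:v+50,u-60:u+60],(480,400),interpolation=cv2.INTER_CUBIC)
a=cv2.resize(a[180:480,160:480],(320,400) )
cv2.imwrite('pics/c3.png',np.hstack([c,a])[:,:,::-1])
E
```

```text
(no output)
```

View pics/c3.png

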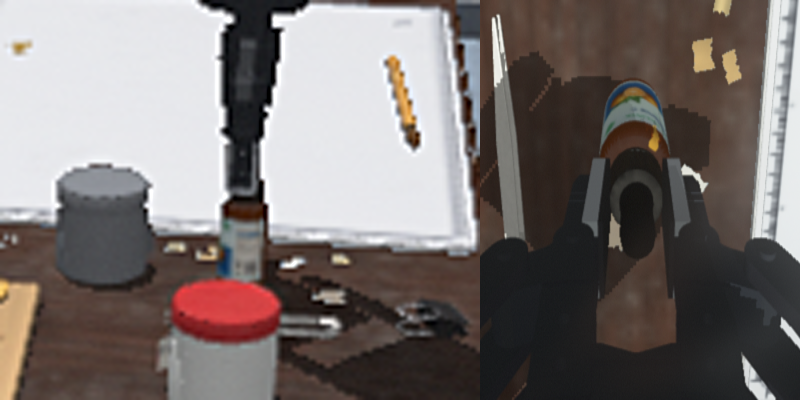

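In the wrist view the pads (columns 607 to 668) line up with the body's sides and the collar is clear between them. The grip is on the upper body, so I'll lift gently and check.

>>> move_arm(
  newtons=40,
  targets=[
    {"dx": 0, "dy": 0, "dz": 0, "rx": 0, "ry": 0, "rz": 0},
    {"dx": 0, "dy": 0, "dz": 0.1, "rx": 0, "ry": 0, "rz": 0},
    {"dx": 0, "dy": 0, "dz": 0.3, "rx": 0, "ry": 0, "rz": 0},
    {"dx": 0, "dy": 0, "dz": 0.4, "rx": 0, "ry": 0, "rz": 0},
    {"dx": 0, "dy": 0, "dz": 0.4, "rx": 0, "ry": 0, "rz": 0},
    {"dx": 0, "dy": 0, "dz": 0.4, "rx": 0, "ry": 0, "rz": 0},
    {"dx": 0, "dy": 0, "dz": 0.4, "rx": 0, "ry": 0, "rz": 0},
    {"dx": 0, "dy": 0, "dz": 0, "rx": 0, "ry": 0, "rz": 0},
    {"dx": 0, "dy": 0, "dz": 0, "rx": 0, "ry": 0, "rz": 0},
    {"dx": 0, "dy": 0, "dz": 0, "rx": 0, "ry": 0, "rz": 0},
  ],
)

```text
t: 6.55
tcp_pos: [0.4543, -0.2676, 0.0897]
tool_rot: [1.0, -0.001, -0.0, -0.0]
force: [0.1, 0.4, -0.4]
finger_gap: 0.243
gripper_force: 39.1
```

```bash
python3 - <<'E'
from h import *
a,_=snap('wrist','w4.png'); b,m=snap('scene','s4.png')
u,v=map(int,proj(m,(.455,-.267,.09)));c=cv2.resize(b[v-50:v+50,u-60:u+60],(480,400),interpolation=cv2.INTER_CUBIC)
a=cv2.resize(a[180:480,160:480],(320,400) )
cv2.imwrite('pics/c4.png',np.hstack([c,a])[:,:,::-1])
E
```

```text
(no output)
```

View pics/c4.png

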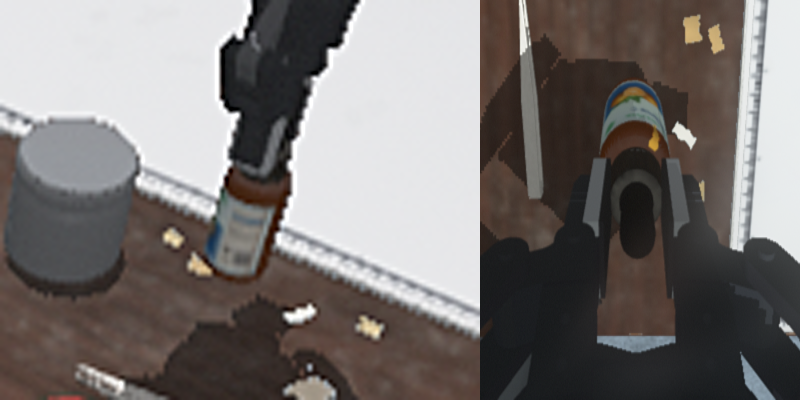

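Bottle lifted and hanging upright (bottom near (240,270) in the crop). Carrying it to disc 0.

>>> move_arm(
  targets=[
    {"dx": 0, "dy": 0.1, "dz": 0.5, "rx": 0, "ry": 0, "rz": 0},
    {"dx": 0.1, "dy": 0.3, "dz": 0.5, "rx": 0, "ry": 0, "rz": 0},
    {"dx": 0.2, "dy": 0.5, "dz": 0.5, "rx": 0, "ry": 0, "rz": 0},
    {"dx": 0.3, "dy": 0.7, "dz": 0.3, "rx": 0, "ry": 0, "rz": 0},
    {"dx": 0.3, "dy": 0.8, "dz": 0, "rx": 0, "ry": 0, "rz": 0},
    {"dx": 0.3, "dy": 0.8, "dz": 0, "rx": 0, "ry": 0, "rz": 0},
    {"dx": 0.3, "dy": 0.8, "dz": 0, "rx": 0, "ry": 0, "rz": 0},
    {"dx": 0.3, "dy": 0.8, "dz": 0, "rx": 0, "ry": 0, "rz": 0},
    {"dx": 0.3, "dy": 0.8, "dz": 0, "rx": 0, "ry": 0, "rz": 0},
    {"dx": 0.3, "dy": 0.8, "dz": 0, "rx": 0, "ry": 0, "rz": 0},
  ],
)

```text
t: 7.9
tcp_pos: [0.5148, -0.1057, 0.1355]
tool_rot: [1.0, -0.001, 0.0, -0.0]
force: [0.1, -0.5, -0.2]
finger_gap: 0.241
gripper_force: 39.2
```

>>> move_arm(
  targets=[
    {"dx": 0.4, "dy": 0.9, "dz": 0, "rx": 0, "ry": 0, "rz": 0},
    {"dx": 0.4, "dy": 0.9, "dz": 0, "rx": 0, "ry": 0, "rz": 0},
    {"dx": 0.4, "dy": 0.9, "dz": 0, "rx": 0, "ry": 0, "rz": 0},
    {"dx": 0.4, "dy": 0.9, "dz": 0, "rx": 0, "ry": 0, "rz": 0},
    {"dx": 0.4, "dy": 0.9, "dz": 0, "rx": 0, "ry": 0, "rz": 0},
    {"dx": 0.4, "dy": 0.9, "dz": 0, "rx": 0, "ry": 0, "rz": 0},
    {"dx": 0.4, "dy": 0.9, "dz": 0, "rx": 0, "ry": 0, "rz": 0},
    {"dx": 0.4, "dy": 0.7, "dz": 0, "rx": 0, "ry": 0, "rz": 0},
    {"dx": 0.4, "dy": 0.5, "dz": 0, "rx": 0, "ry": 0, "rz": 0},
    {"dx": 0.2, "dy": 0.3, "dz": 0, "rx": 0, "ry": 0, "rz": 0},
  ],
)

```text
t: 9.15
tcp_pos: [0.6102, 0.088, 0.1352]
tool_rot: [1.0, -0.001, 0.0, 0.0]
force: [0.5, -0.2, -0.4]
finger_gap: 0.24
gripper_force: 39.2
```

>>> move_arm(
  targets=[
    {"dx": 0.1, "dy": 0.1, "dz": -0.2, "rx": 0, "ry": 0, "rz": 0},
    {"dx": 0.1, "dy": 0.1, "dz": -0.4, "rx": 0, "ry": 0, "rz": 0},
    {"dx": 0, "dy": 0, "dz": -0.5, "rx": 0, "ry": 0, "rz": 0},
    {"dx": 0, "dy": 0, "dz": -0.5, "rx": 0, "ry": 0, "rz": 0},
    {"dx": 0, "dy": 0, "dz": -0.3, "rx": 0, "ry": 0, "rz": 0},
    {"dx": 0, "dy": 0, "dz": -0.2, "rx": 0, "ry": 0, "rz": 0},
    {"dx": 0, "dy": 0, "dz": 0, "rx": 0, "ry": 0, "rz": 0},
    {"dx": 0, "dy": 0, "dz": 0, "rx": 0, "ry": 0, "rz": 0},
    {"dx": 0, "dy": 0, "dz": 0, "rx": 0, "ry": 0, "rz": 0},
    {"dx": 0, "dy": 0, "dz": 0, "rx": 0, "ry": 0, "rz": 0},
  ],
)

```text
t: 10.4
tcp_pos: [0.6147, 0.0922, 0.083]
tool_rot: [1.0, -0.001, 0.0, -0.0]
force: [0.0, 0.0, -0.3]
finger_gap: 0.244
gripper_force: 39.2
```

```bash
python3 - <<'E'
from h import *
a,mw=snap('wrist','w5.png'); b,m=snap('scene','s5.png')
c=cv2.resize(b[200:340,200:360],(480,420),interpolation=cv2.INTER_CUBIC)
a=cv2.resize(a,(320,240)); a=np.vstack([a,np.zeros((180,320,3),np.uint8)])
cv2.imwrite('pics/c5.png',np.hstack([c,a])[:,:,::-1]); print(sensors.sense()['tcp_pos'])
E
```

```text
[0.61463919 0.09219564 0.08283447]
```

View pics/c5.png

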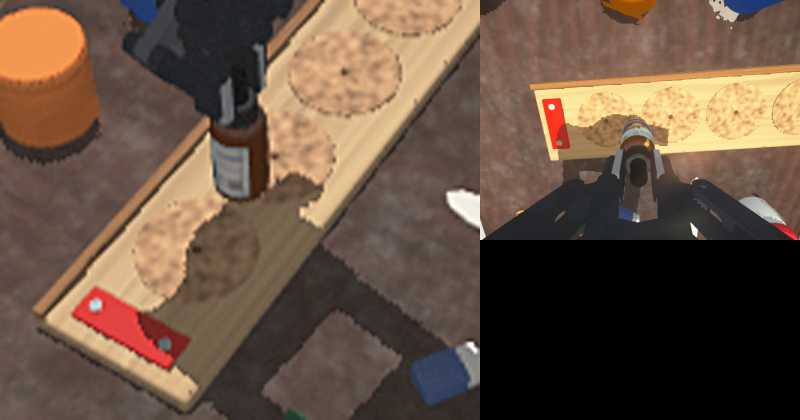

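Bottle is upright and about 42 mm short of disc 0 in y. Shifting, then lowering.

>>> move_arm(
  targets=[
    {"dx": 0.06, "dy": 0.2, "dz": 0, "rx": 0, "ry": 0, "rz": 0},
    {"dx": 0, "dy": 0.5, "dz": 0, "rx": 0, "ry": 0, "rz": 0},
    {"dx": 0, "dy": 0.5, "dz": 0, "rx": 0, "ry": 0, "rz": 0},
    {"dx": 0, "dy": 0.35, "dz": 0, "rx": 0, "ry": 0, "rz": 0},
    {"dx": 0, "dy": 0.14, "dz": -0.1, "rx": 0, "ry": 0, "rz": 0},
    {"dx": 0, "dy": 0, "dz": -0.25, "rx": 0, "ry": 0, "rz": 0},
    {"dx": 0, "dy": 0, "dz": -0.25, "rx": 0, "ry": 0, "rz": 0},
    {"dx": 0, "dy": 0, "dz": -0.2, "rx": 0, "ry": 0, "rz": 0},
    {"dx": 0, "dy": 0, "dz": -0.15, "rx": 0, "ry": 0, "rz": 0},
    {"dx": 0, "dy": 0, "dz": 0, "rx": 0, "ry": 0, "rz": 0},
  ],
)

```text
t: 11.75
tcp_pos: [0.6158, 0.1342, 0.0584]
tool_rot: [1.0, -0.002, -0.0, 0.0]
force: [0.6, 0.5, -0.4]
finger_gap: 0.236
gripper_force: 39.2
```

```bash
python3 - <<'E'
from h import *
a,m=snap('wrist','w6.png')
print(sensors.sense()['tcp_pos'],sensors.sense()['force'])
h=cv2.cvtColor(a,cv2.COLOR_RGB2HSV)
for z in(.019,):
    k=cv2.inRange(h,(0,180,120),(8,255,255));N,l,s,c=cv2.connectedComponentsWithStats(k)
    for i in range(1,N):
        if s[i,4]>150: print(c[i],s[i],ray(m,*c[i],z).round(4))
E
```

```text
[0.61599384 0.13425989 0.05872005] [-0.53193731  0.08306355 -0.09552713]
[206.19320755 260.84      ] [ 178  207   56  111 3975] [0.615  0.1997 0.019 ]
```

View pics/w6.png

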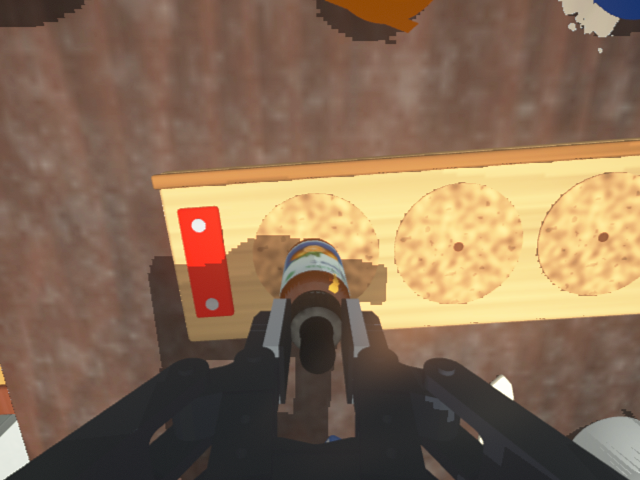

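Wrist view: disc 1's centre dot is at (459,247), disc 2's at (603,237), and the bottle is over disc 0. Lowering the last 4 mm.

>>> move_arm(
  targets=[
    {"dx": 0, "dy": 0, "dz": -0.08, "rx": 0, "ry": 0, "rz": 0},
    {"dx": 0, "dy": 0, "dz": -0.04, "rx": 0, "ry": 0, "rz": 0},
    {"dx": 0, "dy": 0, "dz": -0.04, "rx": 0, "ry": 0, "rz": 0},
    {"dx": 0, "dy": 0, "dz": 0, "rx": 0, "ry": 0, "rz": 0},
    {"dx": 0, "dy": 0, "dz": 0, "rx": 0, "ry": 0, "rz": 0},
    {"dx": 0, "dy": 0, "dz": 0, "rx": 0, "ry": 0, "rz": 0},
    {"dx": 0, "dy": 0, "dz": 0, "rx": 0, "ry": 0, "rz": 0},
    {"dx": 0, "dy": 0, "dz": 0, "rx": 0, "ry": 0, "rz": 0},
    {"dx": 0, "dy": 0, "dz": 0, "rx": 0, "ry": 0, "rz": 0},
    {"dx": 0, "dy": 0, "dz": 0, "rx": 0, "ry": 0, "rz": 0},
  ],
)

```text
t: 13.05
tcp_pos: [0.6161, 0.1344, 0.055]
tool_rot: [1.0, -0.001, 0.0, -0.0]
force: [-1.1, -0.1, 0.7]
finger_gap: 0.245
gripper_force: 39.3
```

```bash
python3 - <<'E'
from h import *
m=cams.camera_model('wrist');E=np.array(m['extrinsics']).copy()
R=E[:3,:3];c=-R.T@E[:3,3];c[2]+=.0035;E[:3,3]=-R@c;m=dict(m,extrinsics=E)
for p in[(459,247),(603,237)]:print(ray(m,*p,.014).round(4))
print(sensors.sense()['tcp_pos'])
E
```

```text
[0.6219 0.0494 0.014 ]
[ 0.6279 -0.0354  0.014 ]
[0.61611925 0.13443535 0.05495041]
```

Disc centres confirmed to 1 mm. Releasing and going to the jar.

>>> move_arm(
  claw=65,
  targets=[
    {"dx": 0, "dy": 0, "dz": 0, "rx": 0, "ry": 0, "rz": 0},
    {"dx": 0, "dy": 0, "dz": 0, "rx": 0, "ry": 0, "rz": 0},
    {"dx": 0, "dy": 0, "dz": 0, "rx": 0, "ry": 0, "rz": 0},
    {"dx": 0, "dy": 0, "dz": 0, "rx": 0, "ry": 0, "rz": 0},
    {"dx": 0, "dy": 0, "dz": 0.4, "rx": 0, "ry": 0, "rz": 0},
    {"dx": 0, "dy": 0, "dz": 0.8, "rx": 0, "ry": 0, "rz": 0},
    {"dx": 0, "dy": 0, "dz": 1, "rx": 0, "ry": 0, "rz": 0},
    {"dx": 0, "dy": 0, "dz": 1, "rx": 0, "ry": 0, "rz": 0},
    {"dx": 0, "dy": 0, "dz": 1, "rx": 0, "ry": 0, "rz": 0},
    {"dx": -0.4, "dy": -0.5, "dz": 0.6, "rx": 0, "ry": 0, "rz": 0},
  ],
)

```text
t: 14.3
tcp_pos: [0.607, 0.122, 0.177]
tool_rot: [1.0, -0.001, 0.002, -0.0]
force: [0.5, 0.0, 0.6]
finger_gap: 0.648
gripper_force: 0.0
```

>>> move_arm(
  claw=100,
  targets=[
    {"dx": -0.7, "dy": -1, "dz": 0, "rx": 0, "ry": 0, "rz": 0},
    {"dx": -0.7, "dy": -1, "dz": 0, "rx": 0, "ry": 0, "rz": 0},
    {"dx": -0.7, "dy": -1, "dz": 0, "rx": 0, "ry": 0, "rz": 0},
    {"dx": -0.7, "dy": -1, "dz": 0, "rx": 0, "ry": 0, "rz": 0},
    {"dx": -0.7, "dy": -1, "dz": 0, "rx": 0, "ry": 0, "rz": 0},
    {"dx": -0.7, "dy": -1, "dz": 0, "rx": 0, "ry": 0, "rz": 0},
    {"dx": -0.7, "dy": -1, "dz": 0, "rx": 0, "ry": 0, "rz": 0},
    {"dx": -0.7, "dy": -0.8, "dz": 0, "rx": 0, "ry": 0, "rz": 0},
    {"dx": -0.4, "dy": -0.6, "dz": 0, "rx": 0, "ry": 0, "rz": 0},
    {"dx": 0, "dy": 0, "dz": 0, "rx": 0, "ry": 0, "rz": 0},
  ],
)

```text
t: 15.55
tcp_pos: [0.4546, -0.0888, 0.175]
tool_rot: [1.0, -0.003, -0.0, -0.0]
force: [-0.2, 0.2, 0.2]
finger_gap: 1.003
gripper_force: 0.0
```

```bash
python3 - <<'E'
from h import *
print(sensors.sense()['tcp_pos'])
a,m=snap('wrist','w7.png'); b,_=snap('scene','s7.png')
h=cv2.cvtColor(a,cv2.COLOR_RGB2HSV)
k=cv2.inRange(h,(0,150,100),(8,255,255));N,l,s,c=cv2.connectedComponentsWithStats(k)
for i in range(1,N):
    if s[i,4]>500: print(c[i],s[i],ray(m,*c[i],.067).round(4),ray(m,*c[i],.064).round(4))
c=cv2.resize(b[180:340,200:360],(400,400)); cv2.imwrite('pics/c7.png',np.hstack([c,cv2.resize(a,(400,300)) if 0 else cv2.resize(a,(400,400))])[:,:,::-1])
E
```

```text
[ 0.45456555 -0.08883389  0.17497224]
[316.29157875 226.77460196] [ 275  185   85   83 5213] [ 0.4552 -0.0886  0.067 ] [ 0.4543 -0.0886  0.064 ]
```

View pics/c7.png

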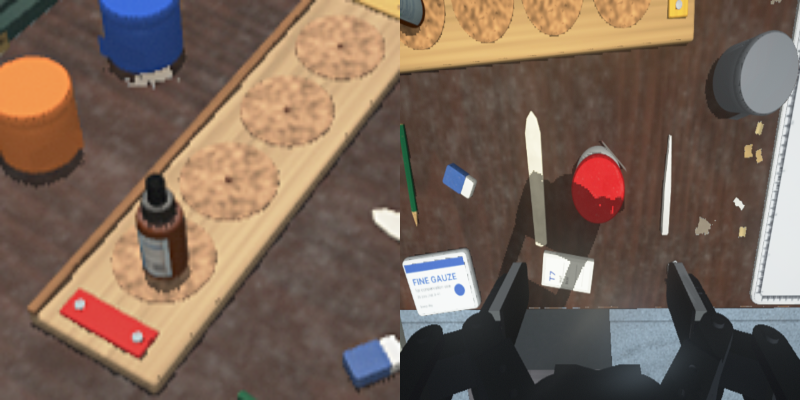

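Bottle stands on disc 0. The jar lid is centred at (316,227) in the wrist view, directly under the tool, so descending.

>>> move_arm(
  targets=[
    {"dx": 0, "dy": -0.04, "dz": -0.4, "rx": 0, "ry": 0, "rz": 0},
    {"dx": 0, "dy": 0, "dz": -0.8, "rx": 0, "ry": 0, "rz": 0},
    {"dx": 0, "dy": 0, "dz": -0.8, "rx": 0, "ry": 0, "rz": 0},
    {"dx": 0, "dy": 0, "dz": -0.8, "rx": 0, "ry": 0, "rz": 0},
    {"dx": 0, "dy": 0, "dz": -0.8, "rx": 0, "ry": 0, "rz": 0},
    {"dx": 0, "dy": 0, "dz": -0.8, "rx": 0, "ry": 0, "rz": 0},
    {"dx": 0, "dy": 0, "dz": -0.8, "rx": 0, "ry": 0, "rz": 0},
    {"dx": 0, "dy": 0, "dz": -0.6, "rx": 0, "ry": 0, "rz": 0},
    {"dx": 0, "dy": 0, "dz": -0.4, "rx": 0, "ry": 0, "rz": 0},
    {"dx": 0, "dy": 0, "dz": 0, "rx": 0, "ry": 0, "rz": 0},
  ],
)

```text
t: 16.9
tcp_pos: [0.4556, -0.0886, 0.019]
tool_rot: [1.0, -0.001, -0.001, -0.0]
force: [0.2, -0.4, 0.9]
finger_gap: 1.002
gripper_force: 0.0
```

>>> move_arm(
  claw=0,
  newtons=40,
  targets=[
    {"dx": 0, "dy": 0, "dz": 0, "rx": 0, "ry": 0, "rz": 0},
    {"dx": 0, "dy": 0, "dz": 0, "rx": 0, "ry": 0, "rz": 0},
    {"dx": 0, "dy": 0, "dz": 0, "rx": 0, "ry": 0, "rz": 0},
    {"dx": 0, "dy": 0, "dz": 0, "rx": 0, "ry": 0, "rz": 0},
    {"dx": 0, "dy": 0, "dz": 0, "rx": 0, "ry": 0, "rz": 0},
    {"dx": 0, "dy": 0, "dz": 0, "rx": 0, "ry": 0, "rz": 0},
    {"dx": 0, "dy": 0, "dz": 0, "rx": 0, "ry": 0, "rz": 0},
    {"dx": 0, "dy": 0, "dz": 0, "rx": 0, "ry": 0, "rz": 0},
    {"dx": 0, "dy": 0, "dz": 0, "rx": 0, "ry": 0, "rz": 0},
    {"dx": 0, "dy": 0, "dz": 0, "rx": 0, "ry": 0, "rz": 0},
  ],
)

```text
t: 18.15
tcp_pos: [0.4565, -0.0892, 0.0207]
tool_rot: [1.0, -0.001, 0.001, 0.0]
force: [-0.4, 0.6, 6.2]
finger_gap: 0.753
gripper_force: 43.8
```

>>> move_arm(
  newtons=50,
  targets=[
    {"dx": 0, "dy": 0, "dz": 0.1, "rx": 0, "ry": 0, "rz": 0},
    {"dx": 0, "dy": 0, "dz": 0.3, "rx": 0, "ry": 0, "rz": 0},
    {"dx": 0, "dy": 0, "dz": 0.5, "rx": 0, "ry": 0, "rz": 0},
    {"dx": 0, "dy": 0, "dz": 0.5, "rx": 0, "ry": 0, "rz": 0},
    {"dx": 0.1, "dy": 0.1, "dz": 0.5, "rx": 0, "ry": 0, "rz": 0},
    {"dx": 0.3, "dy": 0.25, "dz": 0.4, "rx": 0, "ry": 0, "rz": 0},
    {"dx": 0.5, "dy": 0.45, "dz": 0.2, "rx": 0, "ry": 0, "rz": 0},
    {"dx": 0.6, "dy": 0.5, "dz": 0, "rx": 0, "ry": 0, "rz": 0},
    {"dx": 0.6, "dy": 0.5, "dz": 0, "rx": 0, "ry": 0, "rz": 0},
    {"dx": 0.6, "dy": 0.5, "dz": 0, "rx": 0, "ry": 0, "rz": 0},
  ],
)

```text
t: 19.4
tcp_pos: [0.5245, -0.0303, 0.0819]
tool_rot: [1.0, -0.001, -0.0, -0.0]
force: [0.8, 0.2, -2.0]
finger_gap: 0.747
gripper_force: 55.1
```

>>> move_arm(
  targets=[
    {"dx": 0.6, "dy": 0.5, "dz": 0, "rx": 0, "ry": 0, "rz": 0},
    {"dx": 0.6, "dy": 0.5, "dz": 0, "rx": 0, "ry": 0, "rz": 0},
    {"dx": 0.6, "dy": 0.5, "dz": 0, "rx": 0, "ry": 0, "rz": 0},
    {"dx": 0.6, "dy": 0.5, "dz": 0, "rx": 0, "ry": 0, "rz": 0},
    {"dx": 0.6, "dy": 0.5, "dz": 0, "rx": 0, "ry": 0, "rz": 0},
    {"dx": 0.6, "dy": 0.5, "dz": 0, "rx": 0, "ry": 0, "rz": 0},
    {"dx": 0.4, "dy": 0.4, "dz": 0, "rx": 0, "ry": 0, "rz": 0},
    {"dx": 0.2, "dy": 0.2, "dz": 0, "rx": 0, "ry": 0, "rz": 0},
    {"dx": 0, "dy": 0, "dz": 0, "rx": 0, "ry": 0, "rz": 0},
    {"dx": 0, "dy": 0, "dz": 0, "rx": 0, "ry": 0, "rz": 0},
  ],
)

```text
t: 20.65
tcp_pos: [0.6279, 0.0581, 0.0822]
tool_rot: [1.0, -0.002, -0.001, 0.0]
force: [-0.5, 0.7, -2.1]
finger_gap: 0.745
gripper_force: 55.1
```

>>> move_arm(
  targets=[
    {"dx": -0.1, "dy": -0.17, "dz": 0, "rx": 0, "ry": 0, "rz": 0},
    {"dx": -0.1, "dy": -0.17, "dz": -0.2, "rx": 0, "ry": 0, "rz": 0},
    {"dx": 0, "dy": 0, "dz": -0.4, "rx": 0, "ry": 0, "rz": 0},
    {"dx": 0, "dy": 0, "dz": -0.4, "rx": 0, "ry": 0, "rz": 0},
    {"dx": 0, "dy": 0, "dz": -0.3, "rx": 0, "ry": 0, "rz": 0},
    {"dx": 0, "dy": 0, "dz": -0.2, "rx": 0, "ry": 0, "rz": 0},
    {"dx": 0, "dy": 0, "dz": -0.15, "rx": 0, "ry": 0, "rz": 0},
    {"dx": 0, "dy": 0, "dz": -0.12, "rx": 0, "ry": 0, "rz": 0},
    {"dx": 0, "dy": 0, "dz": -0.06, "rx": 0, "ry": 0, "rz": 0},
    {"dx": 0, "dy": 0, "dz": 0, "rx": 0, "ry": 0, "rz": 0},
  ],
)

```text
t: 21.9
tcp_pos: [0.6236, 0.0499, 0.0367]
tool_rot: [1.0, -0.001, 0.0, 0.0]
force: [-0.5, -0.1, -1.0]
finger_gap: 0.742
gripper_force: 55.1
```

>>> move_arm(
  targets=[
    {"dx": 0, "dy": 0, "dz": -0.06, "rx": 0, "ry": 0, "rz": 0},
    {"dx": 0, "dy": 0, "dz": -0.04, "rx": 0, "ry": 0, "rz": 0},
    {"dx": 0, "dy": 0, "dz": 0, "rx": 0, "ry": 0, "rz": 0},
    {"dx": 0, "dy": 0, "dz": 0, "rx": 0, "ry": 0, "rz": 0},
    {"dx": 0, "dy": 0, "dz": 0, "rx": 0, "ry": 0, "rz": 0},
    {"dx": 0, "dy": 0, "dz": 0, "rx": 0, "ry": 0, "rz": 0},
    {"dx": 0, "dy": 0, "dz": 0, "rx": 0, "ry": 0, "rz": 0},
    {"dx": 0, "dy": 0, "dz": 0, "rx": 0, "ry": 0, "rz": 0},
    {"dx": 0, "dy": 0, "dz": 0, "rx": 0, "ry": 0, "rz": 0},
    {"dx": 0, "dy": 0, "dz": 0, "rx": 0, "ry": 0, "rz": 0},
  ],
)

```text
t: 23.15
tcp_pos: [0.6237, 0.0499, 0.0349]
tool_rot: [1.0, -0.001, 0.0, 0.0]
force: [-1.9, 0.4, 5.7]
finger_gap: 0.743
gripper_force: 55.8
```

>>> move_arm(
  claw=93,
  targets=[
    {"dx": 0, "dy": 0, "dz": 0, "rx": 0, "ry": 0, "rz": 0},
    {"dx": 0, "dy": 0, "dz": 0, "rx": 0, "ry": 0, "rz": 0},
    {"dx": 0, "dy": 0, "dz": 0, "rx": 0, "ry": 0, "rz": 0},
    {"dx": 0, "dy": 0, "dz": 0.4, "rx": 0, "ry": 0, "rz": 0},
    {"dx": 0, "dy": 0, "dz": 0.8, "rx": 0, "ry": 0, "rz": 0},
    {"dx": 0, "dy": 0, "dz": 1, "rx": 0, "ry": 0, "rz": 0},
    {"dx": 0, "dy": 0, "dz": 1, "rx": 0, "ry": 0, "rz": 0},
    {"dx": 0, "dy": 0, "dz": 1, "rx": 0, "ry": 0, "rz": 0},
    {"dx": 0, "dy": 0, "dz": 1, "rx": 0, "ry": 0, "rz": 0},
    {"dx": 0, "dy": 0, "dz": 0.6, "rx": 0, "ry": 0, "rz": 0},
  ],
)

```text
t: 24.4
tcp_pos: [0.6242, 0.0499, 0.1812]
tool_rot: [1.0, -0.001, 0.001, 0.0]
force: [0.0, 0.5, 0.1]
finger_gap: 0.927
gripper_force: 0.0
```

>>> move_arm(
  claw=75,
  targets=[
    {"dx": -0.7, "dy": 0.9, "dz": 0, "rx": 0, "ry": 0, "rz": 0},
    {"dx": -0.7, "dy": 0.9, "dz": 0, "rx": 0, "ry": 0, "rz": 0},
    {"dx": -0.7, "dy": 0.9, "dz": 0, "rx": 0, "ry": 0, "rz": 0},
    {"dx": -0.7, "dy": 0.9, "dz": 0, "rx": 0, "ry": 0, "rz": 0},
    {"dx": -0.7, "dy": 0.9, "dz": 0, "rx": 0, "ry": 0, "rz": 0},
    {"dx": -0.7, "dy": 0.9, "dz": 0, "rx": 0, "ry": 0, "rz": 0},
    {"dx": -0.7, "dy": 0.9, "dz": 0, "rx": 0, "ry": 0, "rz": 0},
    {"dx": -0.7, "dy": 0.9, "dz": 0, "rx": 0, "ry": 0, "rz": 0},
    {"dx": -0.7, "dy": 0.9, "dz": 0, "rx": 0, "ry": 0, "rz": 0},
    {"dx": -0.7, "dy": 0.9, "dz": 0, "rx": 0, "ry": 0, "rz": 0},
  ],
)

```text
t: 25.65
tcp_pos: [0.4467, 0.276, 0.1788]
tool_rot: [1.0, -0.001, -0.001, 0.0]
force: [-1.0, -0.6, 0.4]
finger_gap: 0.748
gripper_force: 0.0
```

>>> move_arm(
  targets=[
    {"dx": 0, "dy": 0.2, "dz": -0.8, "rx": 0, "ry": 0, "rz": 0},
    {"dx": 0, "dy": 0, "dz": -0.8, "rx": 0, "ry": 0, "rz": 0},
    {"dx": 0, "dy": 0, "dz": -0.4, "rx": 0, "ry": 0, "rz": 0},
    {"dx": 0, "dy": 0, "dz": 0, "rx": 0, "ry": 0, "rz": 0},
    {"dx": 0, "dy": 0, "dz": 0, "rx": 0, "ry": 0, "rz": 0},
    {"dx": 0, "dy": 0, "dz": 0, "rx": 0, "ry": 0, "rz": 0},
    {"dx": 0, "dy": 0, "dz": 0, "rx": 0, "ry": 0, "rz": 0},
    {"dx": 0, "dy": 0, "dz": 0, "rx": 0, "ry": 0, "rz": 0},
    {"dx": 0, "dy": 0, "dz": 0, "rx": 0, "ry": 0, "rz": 0},
    {"dx": 0, "dy": 0, "dz": 0, "rx": 0, "ry": 0, "rz": 0},
  ],
)

```text
t: 26.9
tcp_pos: [0.4485, 0.2799, 0.1291]
tool_rot: [1.0, -0.001, -0.0, 0.0]
force: [0.6, 0.1, -0.3]
finger_gap: 0.747
gripper_force: 0.0
```

```bash
python3 - <<'E'
from h import *
print(sensors.sense()['tcp_pos'],sensors.sense()['tool_rot'])
a,m=snap('wrist','w8.png'); b,_=snap('scene','s8.png')
h=cv2.cvtColor(a,cv2.COLOR_RGB2HSV)
k=cv2.inRange(h,(8,70,150),(25,255,255));N,l,s,c=cv2.connectedComponentsWithStats(k)
for i in range(1,N):
    if s[i,4]>300: print(c[i].round(1),s[i],ray(m,*c[i],.04).round(4))
k=cv2.inRange(h,(105,80,60),(125,255,255));N,l,s,c=cv2.connectedComponentsWithStats(k)
for i in range(1,N):
    if s[i,4]>300: print('blue',c[i].round(1),s[i],ray(m,*c[i],.013).round(4))
c=cv2.resize(b[180:340,200:360],(400,400)); cv2.imwrite('pics/c8.png',np.hstack([c,cv2.resize(a,(400,400))])[:,:,::-1])
E
```

```text
[0.44850902 0.27988818 0.1291062 ] [ 9.99998920e-01 -1.46950661e-03 -2.43201752e-05  2.84532957e-06]
[22.3  4.6] [  1   0  46  11 412] [0.5928 0.4556 0.04  ]
[112.6   1.8] [ 66   0 128   8 451] [0.5941 0.4014 0.04  ]
[519.2  36.8] [  405     0   235    75 13056] [0.5748 0.1558 0.04  ]
[124.9 135.1] [    6     5   217   271 45318] [0.5175 0.4061 0.04  ]
[ 34.6 186.6] [   0   23   78  283 5330] [0.4837 0.4732 0.04  ]
[315.9 235. ] [ 296  208   41   51 1456] [0.4484 0.2805 0.04  ]
[150.2 287.5] [  75  270  150   36 4056] [0.4078 0.4043 0.04  ]
blue [522.6 218.8] [ 497  198   50   43 1144] [0.4529 0.12   0.013 ]
blue [475.4 333.5] [445 326  60  16 594] [0.3516 0.1439 0.013 ]
```

View pics/c8.png

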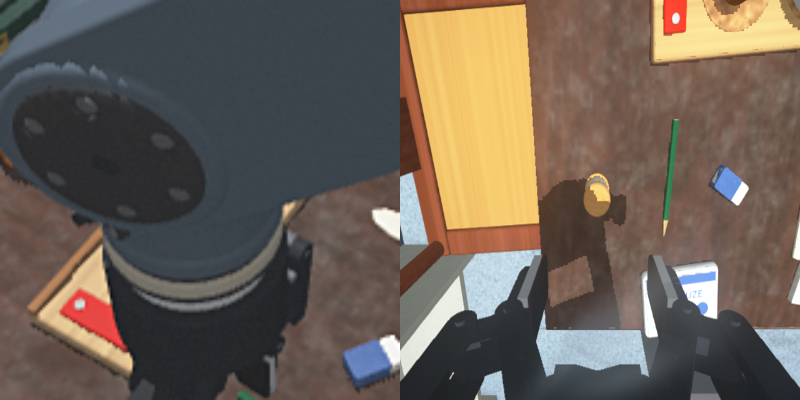

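The spool top is at (316,240), right under the tool. The eraser is at (522,219) blue with the white end lower right.

>>> move_arm(
  claw=65,
  newtons=25,
  targets=[
    {"dx": -0.06, "dy": 0, "dz": -0.3, "rx": 0, "ry": 0, "rz": 0},
    {"dx": 0, "dy": 0, "dz": -0.7, "rx": 0, "ry": 0, "rz": 0},
    {"dx": 0, "dy": 0, "dz": -0.7, "rx": 0, "ry": 0, "rz": 0},
    {"dx": 0, "dy": 0, "dz": -0.7, "rx": 0, "ry": 0, "rz": 0},
    {"dx": 0, "dy": 0, "dz": -0.7, "rx": 0, "ry": 0, "rz": 0},
    {"dx": 0, "dy": 0, "dz": -0.7, "rx": 0, "ry": 0, "rz": 0},
    {"dx": 0, "dy": 0, "dz": -0.5, "rx": 0, "ry": 0, "rz": 0},
    {"dx": 0, "dy": 0, "dz": -0.3, "rx": 0, "ry": 0, "rz": 0},
    {"dx": 0, "dy": 0, "dz": -0.16, "rx": 0, "ry": 0, "rz": 0},
    {"dx": 0, "dy": 0, "dz": 0, "rx": 0, "ry": 0, "rz": 0},
  ],
)

```text
t: 28.25
tcp_pos: [0.4471, 0.28, 0.0101]
tool_rot: [1.0, -0.001, 0.0, -0.0]
force: [-0.5, -0.4, -0.8]
finger_gap: 0.65
gripper_force: 0.0
```

>>> move_arm(
  claw=0,
  newtons=25,
  targets=[
    {"dx": 0, "dy": 0, "dz": 0, "rx": 0, "ry": 0, "rz": 0},
    {"dx": 0, "dy": 0, "dz": 0, "rx": 0, "ry": 0, "rz": 0},
    {"dx": 0, "dy": 0, "dz": 0, "rx": 0, "ry": 0, "rz": 0},
    {"dx": 0, "dy": 0, "dz": 0, "rx": 0, "ry": 0, "rz": 0},
    {"dx": 0, "dy": 0, "dz": 0, "rx": 0, "ry": 0, "rz": 0},
    {"dx": 0, "dy": 0, "dz": 0, "rx": 0, "ry": 0, "rz": 0},
    {"dx": 0, "dy": 0, "dz": 0, "rx": 0, "ry": 0, "rz": 0},
    {"dx": 0, "dy": 0, "dz": 0, "rx": 0, "ry": 0, "rz": 0},
    {"dx": 0, "dy": 0, "dz": 0, "rx": 0, "ry": 0, "rz": 0},
    {"dx": 0, "dy": 0, "dz": 0, "rx": 0, "ry": 0, "rz": 0},
  ],
)

```text
t: 29.5
tcp_pos: [0.447, 0.2799, 0.0101]
tool_rot: [1.0, -0.001, -0.0, 0.0]
force: [-0.0, 1.2, -0.2]
finger_gap: -0.007
gripper_force: 0.0
```

The fingers shut on nothing, so I need a look.

```bash
python3 - <<'E'
from h import *
a,m=snap('wrist','w9.png'); b,ms=snap('side','s9.png')
u,v=map(int,proj(ms,(.447,.28,.03))); print(u,v)
c=cv2.resize(b[v-60:v+60,u-60:u+60],(400,400)); cv2.imwrite('pics/c9.png',np.hstack([c,cv2.resize(a,(400,300),) if 0 else cv2.resize(a,(400,400))])[:,:,::-1])
E
```

```text
376 324
```

View pics/c9.png

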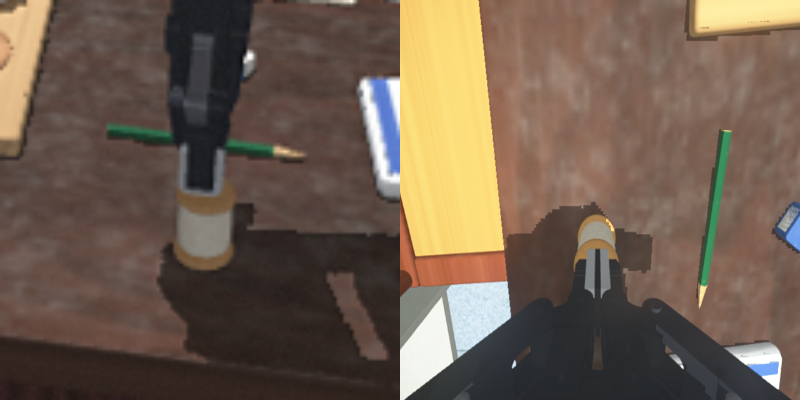

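```bash
python3 - <<'E'
from h import *
s=sensors.sense();p=s['tcp_pos'];print(p)
m=cams.camera_model('wrist');ms=cams.camera_model('side')
for dz in(0,.01,.02,.03,.04):
    q=np.array(p)+[0,0,dz]; print(dz,np.round(proj(m,q)),np.round(proj(ms,q)))
a=cv2.imread('pics/w9.png');cv2.imwrite('pics/c9b.png',cv2.resize(a[220:420,220:420],(600,600)))
E
```

```text
[0.44703043 0.27993576 0.01009297]
0 [317. 287.] [376. 334.]
0.01 [317. 296.] [376. 330.]
0.02 [317. 306.] [377. 325.]
0.03 [317. 317.] [377. 320.]
0.04 [318. 330.] [377. 315.]
```

View pics/c9b.png

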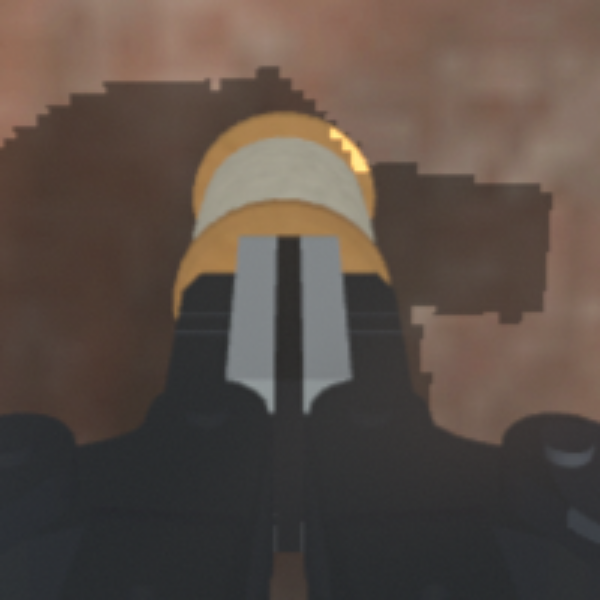

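The shut tips show at about z = 0.038 in both views (side row 321, wrist row 298) while the TCP reads 0.010. The tips really sit about 28 mm above the stated TCP, and the spool is untouched below them. I'll apply that offset, reopen and go lower.

>>> move_arm(
  claw=60,
  newtons=25,
  targets=[
    {"dx": 0, "dy": 0, "dz": 0.3, "rx": 0, "ry": 0, "rz": 0},
    {"dx": 0, "dy": 0, "dz": 0, "rx": 0, "ry": 0, "rz": 0},
    {"dx": 0, "dy": 0, "dz": 0, "rx": 0, "ry": 0, "rz": 0},
    {"dx": 0, "dy": 0, "dz": 0, "rx": 0, "ry": 0, "rz": 0},
    {"dx": 0, "dy": 0, "dz": -0.2, "rx": 0, "ry": 0, "rz": 0},
    {"dx": 0, "dy": 0, "dz": -0.3, "rx": 0, "ry": 0, "rz": 0},
    {"dx": 0, "dy": 0, "dz": -0.3, "rx": 0, "ry": 0, "rz": 0},
    {"dx": 0, "dy": 0, "dz": -0.24, "rx": 0, "ry": 0, "rz": 0},
    {"dx": 0, "dy": 0, "dz": -0.14, "rx": 0, "ry": 0, "rz": 0},
    {"dx": 0, "dy": 0, "dz": 0, "rx": 0, "ry": 0, "rz": 0},
  ],
)

```text
t: 30.85
tcp_pos: [0.4468, 0.2799, -0.0123]
tool_rot: [1.0, -0.001, -0.0, 0.0]
force: [-0.1, -0.2, 0.4]
finger_gap: 0.597
gripper_force: 0.0
```

>>> move_arm(
  claw=0,
  newtons=25,
  targets=[
    {"dx": 0, "dy": 0, "dz": 0, "rx": 0, "ry": 0, "rz": 0},
    {"dx": 0, "dy": 0, "dz": 0, "rx": 0, "ry": 0, "rz": 0},
    {"dx": 0, "dy": 0, "dz": 0, "rx": 0, "ry": 0, "rz": 0},
    {"dx": 0, "dy": 0, "dz": 0, "rx": 0, "ry": 0, "rz": 0},
    {"dx": 0, "dy": 0, "dz": 0, "rx": 0, "ry": 0, "rz": 0},
    {"dx": 0, "dy": 0, "dz": 0, "rx": 0, "ry": 0, "rz": 0},
    {"dx": 0, "dy": 0, "dz": 0, "rx": 0, "ry": 0, "rz": 0},
    {"dx": 0, "dy": 0, "dz": 0, "rx": 0, "ry": 0, "rz": 0},
    {"dx": 0, "dy": 0, "dz": 0, "rx": 0, "ry": 0, "rz": 0},
    {"dx": 0, "dy": 0, "dz": 0, "rx": 0, "ry": 0, "rz": 0},
  ],
)

```text
t: 32.1
tcp_pos: [0.4473, 0.28, -0.0117]
tool_rot: [1.0, -0.001, 0.0, -0.0]
force: [0.6, -1.0, 5.4]
finger_gap: 0.315
gripper_force: 24.7
```

The grip is on the 31 mm flange. Lifting and carrying to disc 2, above jar height.

>>> move_arm(
  targets=[
    {"dx": 0, "dy": 0, "dz": 0.1, "rx": 0, "ry": 0, "rz": 0},
    {"dx": 0, "dy": 0, "dz": 0.4, "rx": 0, "ry": 0, "rz": 0},
    {"dx": 0, "dy": 0, "dz": 0.6, "rx": 0, "ry": 0, "rz": 0},
    {"dx": 0, "dy": 0, "dz": 0.7, "rx": 0, "ry": 0, "rz": 0},
    {"dx": 0.1, "dy": -0.2, "dz": 0.8, "rx": 0, "ry": 0, "rz": 0},
    {"dx": 0.2, "dy": -0.4, "dz": 0.8, "rx": 0, "ry": 0, "rz": 0},
    {"dx": 0.4, "dy": -0.6, "dz": 0.7, "rx": 0, "ry": 0, "rz": 0},
    {"dx": 0.4, "dy": -0.7, "dz": 0.3, "rx": 0, "ry": 0, "rz": 0},
    {"dx": 0.4, "dy": -0.8, "dz": 0, "rx": 0, "ry": 0, "rz": 0},
    {"dx": 0.5, "dy": -0.8, "dz": 0, "rx": 0, "ry": 0, "rz": 0},
  ],
)

```text
t: 33.35
tcp_pos: [0.4972, 0.192, 0.0994]
tool_rot: [1.0, -0.001, 0.001, -0.0]
force: [-0.4, 0.5, 0.5]
finger_gap: 0.319
gripper_force: 24.6
```

>>> move_arm(
  targets=[
    {"dx": 0.5, "dy": -0.9, "dz": 0, "rx": 0, "ry": 0, "rz": 0},
    {"dx": 0.5, "dy": -0.9, "dz": 0, "rx": 0, "ry": 0, "rz": 0},
    {"dx": 0.5, "dy": -0.9, "dz": 0, "rx": 0, "ry": 0, "rz": 0},
    {"dx": 0.5, "dy": -0.9, "dz": 0, "rx": 0, "ry": 0, "rz": 0},
    {"dx": 0.5, "dy": -0.9, "dz": 0, "rx": 0, "ry": 0, "rz": 0},
    {"dx": 0.5, "dy": -0.9, "dz": 0, "rx": 0, "ry": 0, "rz": 0},
    {"dx": 0.5, "dy": -0.9, "dz": 0, "rx": 0, "ry": 0, "rz": 0},
    {"dx": 0.5, "dy": -0.9, "dz": 0, "rx": 0, "ry": 0, "rz": 0},
    {"dx": 0.5, "dy": -0.8, "dz": 0, "rx": 0, "ry": 0, "rz": 0},
    {"dx": 0.4, "dy": -0.5, "dz": 0, "rx": 0, "ry": 0, "rz": 0},
  ],
)

```text
t: 34.6
tcp_pos: [0.6204, -0.0216, 0.0981]
tool_rot: [1.0, -0.002, 0.0, -0.0]
force: [0.5, 0.2, 0.0]
finger_gap: 0.316
gripper_force: 24.6
```

>>> move_arm(
  targets=[
    {"dx": 0.2, "dy": -0.3, "dz": 0, "rx": 0, "ry": 0, "rz": 0},
    {"dx": 0, "dy": 0, "dz": 0, "rx": 0, "ry": 0, "rz": 0},
    {"dx": 0, "dy": 0, "dz": 0, "rx": 0, "ry": 0, "rz": 0},
    {"dx": 0, "dy": 0, "dz": 0, "rx": 0, "ry": 0, "rz": 0},
    {"dx": 0, "dy": 0, "dz": 0, "rx": 0, "ry": 0, "rz": 0},
    {"dx": 0, "dy": 0, "dz": 0, "rx": 0, "ry": 0, "rz": 0},
    {"dx": 0, "dy": 0, "dz": 0, "rx": 0, "ry": 0, "rz": 0},
    {"dx": 0, "dy": 0, "dz": 0, "rx": 0, "ry": 0, "rz": 0},
    {"dx": 0, "dy": 0, "dz": 0, "rx": 0, "ry": 0, "rz": 0},
    {"dx": 0, "dy": 0, "dz": 0, "rx": 0, "ry": 0, "rz": 0},
  ],
)

```text
t: 35.85
tcp_pos: [0.6245, -0.0276, 0.0981]
tool_rot: [1.0, -0.001, -0.0, 0.0]
force: [0.3, 1.2, 0.2]
finger_gap: 0.318
gripper_force: 24.6
```

>>> move_arm(
  targets=[
    {"dx": 0.15, "dy": -0.31, "dz": 0, "rx": 0, "ry": 0, "rz": 0},
    {"dx": 0, "dy": 0, "dz": -0.3, "rx": 0, "ry": 0, "rz": 0},
    {"dx": 0, "dy": 0, "dz": -0.6, "rx": 0, "ry": 0, "rz": 0},
    {"dx": 0, "dy": 0, "dz": -0.7, "rx": 0, "ry": 0, "rz": 0},
    {"dx": 0, "dy": 0, "dz": -0.7, "rx": 0, "ry": 0, "rz": 0},
    {"dx": 0, "dy": 0, "dz": -0.6, "rx": 0, "ry": 0, "rz": 0},
    {"dx": 0, "dy": 0, "dz": -0.4, "rx": 0, "ry": 0, "rz": 0},
    {"dx": 0, "dy": 0, "dz": -0.3, "rx": 0, "ry": 0, "rz": 0},
    {"dx": 0, "dy": 0, "dz": -0.16, "rx": 0, "ry": 0, "rz": 0},
    {"dx": 0, "dy": 0, "dz": 0, "rx": 0, "ry": 0, "rz": 0},
  ],
)

```text
t: 37.1
tcp_pos: [0.6284, -0.0353, 0.0041]
tool_rot: [1.0, -0.001, 0.0, 0.0]
force: [0.3, -0.6, -0.3]
finger_gap: 0.315
gripper_force: 24.6
```

>>> move_arm(
  targets=[
    {"dx": 0, "dy": 0, "dz": -0.04, "rx": 0, "ry": 0, "rz": 0},
    {"dx": 0, "dy": 0, "dz": -0.02, "rx": 0, "ry": 0, "rz": 0},
    {"dx": 0, "dy": 0, "dz": 0, "rx": 0, "ry": 0, "rz": 0},
    {"dx": 0, "dy": 0, "dz": 0, "rx": 0, "ry": 0, "rz": 0},
    {"dx": 0, "dy": 0, "dz": 0, "rx": 0, "ry": 0, "rz": 0},
    {"dx": 0, "dy": 0, "dz": 0, "rx": 0, "ry": 0, "rz": 0},
    {"dx": 0, "dy": 0, "dz": 0, "rx": 0, "ry": 0, "rz": 0},
    {"dx": 0, "dy": 0, "dz": 0, "rx": 0, "ry": 0, "rz": 0},
    {"dx": 0, "dy": 0, "dz": 0, "rx": 0, "ry": 0, "rz": 0},
    {"dx": 0, "dy": 0, "dz": 0, "rx": 0, "ry": 0, "rz": 0},
  ],
)

```text
t: 38.35
tcp_pos: [0.6283, -0.0353, 0.0026]
tool_rot: [1.0, -0.001, 0.0, 0.0]
force: [0.7, 0.0, -0.3]
finger_gap: 0.32
gripper_force: 24.6
```

>>> move_arm(
  claw=55,
  targets=[
    {"dx": 0, "dy": 0, "dz": 0, "rx": 0, "ry": 0, "rz": 0},
    {"dx": 0, "dy": 0, "dz": 0, "rx": 0, "ry": 0, "rz": 0},
    {"dx": 0, "dy": 0, "dz": 0, "rx": 0, "ry": 0, "rz": 0},
    {"dx": 0, "dy": 0, "dz": 0.3, "rx": 0, "ry": 0, "rz": 0},
    {"dx": 0, "dy": 0, "dz": 0.8, "rx": 0, "ry": 0, "rz": 0},
    {"dx": 0, "dy": 0, "dz": 1, "rx": 0, "ry": 0, "rz": 0},
    {"dx": 0, "dy": 0, "dz": 1, "rx": 0, "ry": 0, "rz": 0},
    {"dx": 0, "dy": 0, "dz": 1, "rx": 0, "ry": 0, "rz": 0},
    {"dx": -0.6, "dy": 0.4, "dz": 0.5, "rx": 0, "ry": 0, "rz": 0},
    {"dx": -0.8, "dy": 0.6, "dz": 0, "rx": 0, "ry": 0, "rz": 0},
  ],
)

```text
t: 39.6
tcp_pos: [0.593, -0.01, 0.1195]
tool_rot: [1.0, -0.002, 0.001, 0.0]
force: [-0.4, 0.9, -0.4]
finger_gap: 0.549
gripper_force: 0.0
```

>>> move_arm(
  targets=[
    {"dx": -0.8, "dy": 0.7, "dz": 0, "rx": 0, "ry": 0, "rz": 0},
    {"dx": -0.8, "dy": 0.7, "dz": 0, "rx": 0, "ry": 0, "rz": 0},
    {"dx": -0.8, "dy": 0.7, "dz": 0, "rx": 0, "ry": 0, "rz": 0},
    {"dx": -0.8, "dy": 0.7, "dz": 0, "rx": 0, "ry": 0, "rz": 0},
    {"dx": -0.8, "dy": 0.7, "dz": 0, "rx": 0, "ry": 0, "rz": 0},
    {"dx": -0.8, "dy": 0.7, "dz": 0, "rx": 0, "ry": 0, "rz": 0},
    {"dx": -0.7, "dy": 0.6, "dz": 0, "rx": 0, "ry": 0, "rz": 0},
    {"dx": -0.4, "dy": 0.4, "dz": 0, "rx": 0, "ry": 0, "rz": 0},
    {"dx": 0, "dy": 0, "dz": 0, "rx": 0, "ry": 0, "rz": 0},
    {"dx": 0, "dy": 0, "dz": 0, "rx": 0, "ry": 0, "rz": 0},
  ],
)

```text
t: 40.85
tcp_pos: [0.4469, 0.1195, 0.1178]
tool_rot: [1.0, -0.001, 0.001, 0.0]
force: [0.2, 0.4, 0.3]
finger_gap: 0.556
gripper_force: 0.0
```

```bash
python3 - <<'E'
from h import *
s=sensors.sense();p=s['tcp_pos'];print(p)
a,m=snap('wrist','w10.png'); b,_=snap('scene','s10.png')
h=cv2.cvtColor(a,cv2.COLOR_RGB2HSV); u,v=map(int,proj(m,(.452,.113,.013)));print(u,v)
k=cv2.inRange(h,(100,80,60),(130,255,255))|cv2.inRange(h,(0,0,150),(180,70,255))
k[:max(v-60,0)]=0;k[v+60:]=0;k[:,:max(0,u-70)]=0;k[:,u+70:]=0
cs,_=cv2.findContours(k,cv2.RETR_EXTERNAL,cv2.CHAIN_APPROX_NONE)
c=max(cs,key=cv2.contourArea); P=np.array([ray(m,*q[0],.013)[:2] for q in c])*1000
r=cv2.minAreaRect(P.astype(np.float32));print(r,cv2.boundingRect(c))
B=cv2.boxPoints(r);print(B.round(1))
kb=k&cv2.inRange(h,(100,80,60),(130,255,255));M=cv2.moments(kb);print('blue',ray(m,M['m10']/M['m00'],M['m01']/M['m00'],.013))
c=cv2.resize(b[160:340,200:380],(400,400)); cv2.imwrite('pics/c10.png',np.hstack([c,cv2.resize(a,(400,400))])[:,:,::-1])
E
```

```text
[0.44685572 0.11946861 0.11777127]
325 222
((449.4631042480469, 112.796630859375), (40.79768371582031, 25.065210342407227), 59.20164108276367) (297, 200, 58, 49)
[[428.3 101.7]
 [449.8  88.9]
 [470.7 123.9]
 [449.1 136.7]]
blue [0.45300856 0.11811968 0.013     ]
```

View pics/c10.png

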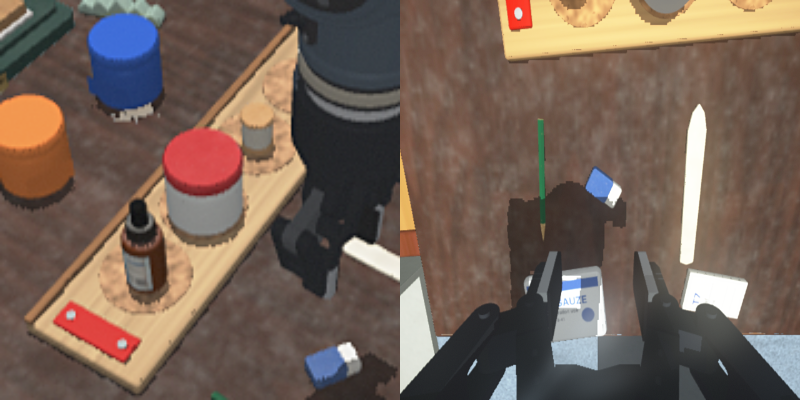

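Scene crop: the bottle, jar and spool all stand on their discs. The eraser measures 41 x 25 mm, centred at (0.4495, 0.113) with its long axis at 59°. Next I'll check the clearance to the gauze box.

```bash
python3 - <<'E'
from h import *
m=cams.camera_model('scene');mw=cams.camera_model('wrist')
for p in[(395,352),(434,372),(366,402)]:print(ray(m,*p,.03).round(3),ray(m,*p,.015).round(3))
for p in[(245,328),(325,320)]:print(ray(mw,*p,.03).round(3),ray(mw,*p,.015).round(3))
print(sensors.sense()['q'])
E
```

```text
[0.356 0.124 0.03 ] [0.358 0.116 0.015]
[0.29  0.118 0.03 ] [0.29  0.11  0.015]
[0.351 0.22  0.03 ] [0.353 0.214 0.015]
[0.373 0.175 0.03 ] [0.364 0.178 0.015]
[0.379 0.113 0.03 ] [0.371 0.113 0.015]
[ 1.84552596e-02  4.47433602e-01  1.91454565e+00 -1.65883421e-04
  7.78586137e-01  1.59296571e+00]
```

>>> move_arm(
  claw=50,
  newtons=25,
  targets=[
    {"dx": 0.1, "dy": -0.27, "dz": 0, "rx": 0, "ry": 0, "rz": 0.247},
    {"dx": 0, "dy": 0, "dz": 0, "rx": 0, "ry": 0, "rz": 0.247},
    {"dx": 0, "dy": 0, "dz": -0.4, "rx": 0, "ry": 0, "rz": 0.247},
    {"dx": 0, "dy": 0, "dz": -0.8, "rx": 0, "ry": 0, "rz": 0.247},
    {"dx": 0, "dy": 0, "dz": -0.8, "rx": 0, "ry": 0, "rz": 0.247},
    {"dx": 0, "dy": 0, "dz": -0.8, "rx": 0, "ry": 0, "rz": 0.247},
    {"dx": 0, "dy": 0, "dz": -0.8, "rx": 0, "ry": 0, "rz": 0.247},
    {"dx": 0, "dy": 0, "dz": -0.6, "rx": 0, "ry": 0, "rz": 0.244},
    {"dx": 0, "dy": 0, "dz": -0.3, "rx": 0, "ry": 0, "rz": 0},
    {"dx": 0, "dy": 0, "dz": 0, "rx": 0, "ry": 0, "rz": 0},
  ],
)

```text
t: 42.2
tcp_pos: [0.4484, 0.1126, 0.0047]
tool_rot: [0.871, 0.492, -0.0, -0.0]
force: [-0.6, -0.1, 0.2]
finger_gap: 0.501
gripper_force: 0.0
```

```bash
python3 - <<'E'
from h import *
s=sensors.sense();print(s['tcp_pos'],s['tool_rot'])
a,m=snap('wrist','w11.png'); b,_=snap('side','s11.png')
c=cv2.resize(b[225:345,320:440],(400,400)); cv2.imwrite('pics/c11.png',np.hstack([c,cv2.resize(a[100:420,160:480],(400,400))])[:,:,::-1])
E
```

```text
[0.44842923 0.11264237 0.00470435] [ 8.70836728e-01  4.91572257e-01 -2.90692167e-04 -1.55790688e-04]
```

View pics/c11.png

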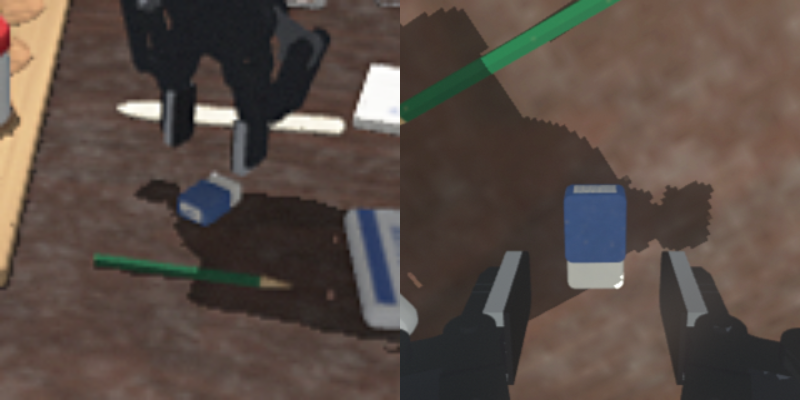

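I've now used up my picture views, so from here I go by numbers only. The eraser is aligned between the fingers with the tips still about 30 mm up.

>>> move_arm(
  targets=[
    {"dx": 0.03, "dy": 0, "dz": -0.2, "rx": 0, "ry": 0, "rz": 0},
    {"dx": 0, "dy": 0, "dz": -0.2, "rx": 0, "ry": 0, "rz": 0},
    {"dx": 0, "dy": 0, "dz": -0.2, "rx": 0, "ry": 0, "rz": 0},
    {"dx": 0, "dy": 0, "dz": -0.2, "rx": 0, "ry": 0, "rz": 0},
    {"dx": 0, "dy": 0, "dz": -0.16, "rx": 0, "ry": 0, "rz": 0},
    {"dx": 0, "dy": 0, "dz": -0.1, "rx": 0, "ry": 0, "rz": 0},
    {"dx": 0, "dy": 0, "dz": -0.05, "rx": 0, "ry": 0, "rz": 0},
    {"dx": 0, "dy": 0, "dz": 0, "rx": 0, "ry": 0, "rz": 0},
    {"dx": 0, "dy": 0, "dz": 0, "rx": 0, "ry": 0, "rz": 0},
    {"dx": 0, "dy": 0, "dz": 0, "rx": 0, "ry": 0, "rz": 0},
  ],
)

```text
t: 43.55
tcp_pos: [0.4491, 0.1129, -0.0225]
tool_rot: [0.87, 0.493, 0.0, 0.0]
force: [-0.8, 0.5, -0.3]
finger_gap: 0.5
gripper_force: 0.0
```

>>> move_arm(
  claw=0,
  newtons=25,
  targets=[
    {"dx": 0, "dy": 0, "dz": 0, "rx": 0, "ry": 0, "rz": 0},
    {"dx": 0, "dy": 0, "dz": 0, "rx": 0, "ry": 0, "rz": 0},
    {"dx": 0, "dy": 0, "dz": 0, "rx": 0, "ry": 0, "rz": 0},
    {"dx": 0, "dy": 0, "dz": 0, "rx": 0, "ry": 0, "rz": 0},
    {"dx": 0, "dy": 0, "dz": 0, "rx": 0, "ry": 0, "rz": 0},
    {"dx": 0, "dy": 0, "dz": 0, "rx": 0, "ry": 0, "rz": 0},
    {"dx": 0, "dy": 0, "dz": 0, "rx": 0, "ry": 0, "rz": 0},
    {"dx": 0, "dy": 0, "dz": 0, "rx": 0, "ry": 0, "rz": 0},
    {"dx": 0, "dy": 0, "dz": 0, "rx": 0, "ry": 0, "rz": 0},
    {"dx": 0, "dy": 0, "dz": 0, "rx": 0, "ry": 0, "rz": 0},
  ],
)

```text
t: 44.8
tcp_pos: [0.4491, 0.1129, -0.0224]
tool_rot: [0.87, 0.493, 0.0, 0.0]
force: [0.5, -0.8, 4.2]
finger_gap: 0.262
gripper_force: 24.8
```

>>> move_arm(
  newtons=30,
  targets=[
    {"dx": 0, "dy": 0, "dz": 0.2, "rx": 0, "ry": 0, "rz": 0},
    {"dx": 0, "dy": 0, "dz": 0.5, "rx": 0, "ry": 0, "rz": 0},
    {"dx": 0, "dy": 0, "dz": 0.7, "rx": 0, "ry": 0, "rz": 0},
    {"dx": 0.1, "dy": -0.2, "dz": 0.8, "rx": 0, "ry": 0, "rz": 0},
    {"dx": 0.3, "dy": -0.4, "dz": 0.7, "rx": 0, "ry": 0, "rz": 0},
    {"dx": 0.4, "dy": -0.5, "dz": 0.3, "rx": 0, "ry": 0, "rz": 0},
    {"dx": 0.5, "dy": -0.6, "dz": 0, "rx": 0, "ry": 0, "rz": 0},
    {"dx": 0.5, "dy": -0.7, "dz": 0, "rx": 0, "ry": 0, "rz": 0},
    {"dx": 0.5, "dy": -0.7, "dz": 0, "rx": 0, "ry": 0, "rz": 0},
    {"dx": 0.5, "dy": -0.7, "dz": 0, "rx": 0, "ry": 0, "rz": 0},
  ],
)

```text
t: 46.05
tcp_pos: [0.5197, 0.0165, 0.0568]
tool_rot: [0.87, 0.492, -0.0, -0.0]
force: [0.1, -0.1, -0.6]
finger_gap: 0.257
gripper_force: 29.4
```

>>> move_arm(
  targets=[
    {"dx": 0.6, "dy": -0.7, "dz": 0, "rx": 0, "ry": 0, "rz": 0},
    {"dx": 0.6, "dy": -0.7, "dz": 0, "rx": 0, "ry": 0, "rz": 0},
    {"dx": 0.6, "dy": -0.7, "dz": 0, "rx": 0, "ry": 0, "rz": 0},
    {"dx": 0.6, "dy": -0.7, "dz": 0, "rx": 0, "ry": 0, "rz": 0},
    {"dx": 0.6, "dy": -0.7, "dz": 0, "rx": 0, "ry": 0, "rz": 0},
    {"dx": 0.6, "dy": -0.7, "dz": 0, "rx": 0, "ry": 0, "rz": 0},
    {"dx": 0.6, "dy": -0.7, "dz": 0, "rx": 0, "ry": 0, "rz": 0},
    {"dx": 0.3, "dy": -0.4, "dz": 0, "rx": 0, "ry": 0, "rz": 0},
    {"dx": 0.1, "dy": -0.2, "dz": 0, "rx": 0, "ry": 0, "rz": 0},
    {"dx": 0, "dy": 0, "dz": 0, "rx": 0, "ry": 0, "rz": 0},
  ],
)

```text
t: 47.3
tcp_pos: [0.6335, -0.1195, 0.0571]
tool_rot: [0.87, 0.492, -0.0, -0.0]
force: [-0.0, -0.0, -0.5]
finger_gap: 0.255
gripper_force: 29.4
```

```bash
python3 - <<'E'
from h import *
s=sensors.sense();print(s['tcp_pos'],s['finger_gap'])
a,m=snap('wrist','w12.png')
h=cv2.cvtColor(a,cv2.COLOR_RGB2HSV)
k=cv2.inRange(h,(100,80,60),(130,255,255));N,l,st,c=cv2.connectedComponentsWithStats(k)
for i in range(1,N):
    if st[i,4]>400:print('blue',c[i],st[i],ray(m,*c[i],s['tcp_pos'][2]+.022+.013).round(4))
k=cv2.inRange(h,(18,150,140),(32,255,255));N,l,st,c=cv2.connectedComponentsWithStats(k)
for i in range(1,N):
    if st[i,4]>800:print('yel',c[i],st[i],ray(m,*c[i],.019).round(4))
E
```

```text
[ 0.63352698 -0.11953617  0.05711089] 0.25471985093819316
blue [478.62523828  18.08711399] [ 408    0  169   48 5246] [ 0.7348 -0.0517  0.0921]
blue [312.72885172 308.06432937] [ 288  271   56   71 3109] [ 0.6363 -0.1126  0.0921]
```

Eraser is held and centred over disc 3. Lowering.

>>> move_arm(
  targets=[
    {"dx": 0, "dy": 0, "dz": -0.2, "rx": 0, "ry": 0, "rz": 0},
    {"dx": 0, "dy": 0, "dz": -0.4, "rx": 0, "ry": 0, "rz": 0},
    {"dx": 0, "dy": 0, "dz": -0.5, "rx": 0, "ry": 0, "rz": 0},
    {"dx": 0, "dy": 0, "dz": -0.5, "rx": 0, "ry": 0, "rz": 0},
    {"dx": 0, "dy": 0, "dz": -0.4, "rx": 0, "ry": 0, "rz": 0},
    {"dx": 0, "dy": 0, "dz": -0.3, "rx": 0, "ry": 0, "rz": 0},
    {"dx": 0, "dy": 0, "dz": -0.2, "rx": 0, "ry": 0, "rz": 0},
    {"dx": 0, "dy": 0, "dz": -0.08, "rx": 0, "ry": 0, "rz": 0},
    {"dx": 0, "dy": 0, "dz": -0.04, "rx": 0, "ry": 0, "rz": 0},
    {"dx": 0, "dy": 0, "dz": 0, "rx": 0, "ry": 0, "rz": 0},
  ],
)

```text
t: 48.6
tcp_pos: [0.6342, -0.1197, -0.0078]
tool_rot: [0.87, 0.493, 0.0, 0.0]
force: [-0.0, 0.3, -0.3]
finger_gap: 0.254
gripper_force: 29.4
```

>>> move_arm(
  claw=50,
  targets=[
    {"dx": 0, "dy": 0, "dz": 0, "rx": 0, "ry": 0, "rz": 0},
    {"dx": 0, "dy": 0, "dz": 0, "rx": 0, "ry": 0, "rz": 0},
    {"dx": 0, "dy": 0, "dz": 0, "rx": 0, "ry": 0, "rz": 0},
    {"dx": 0, "dy": 0, "dz": 0, "rx": 0, "ry": 0, "rz": 0},
    {"dx": 0, "dy": 0, "dz": 0.4, "rx": 0, "ry": 0, "rz": 0},
    {"dx": 0, "dy": 0, "dz": 0.8, "rx": 0, "ry": 0, "rz": 0},
    {"dx": 0, "dy": 0, "dz": 1, "rx": 0, "ry": 0, "rz": 0},
    {"dx": 0, "dy": 0, "dz": 1, "rx": 0, "ry": 0, "rz": 0},
    {"dx": 0, "dy": 0, "dz": 1, "rx": 0, "ry": 0, "rz": 0},
    {"dx": 0, "dy": 0, "dz": 1, "rx": 0, "ry": 0, "rz": 0},
  ],
)

```text
t: 49.85
tcp_pos: [0.6344, -0.1197, 0.1246]
tool_rot: [0.87, 0.493, 0.001, 0.001]
force: [1.1, 0.1, -0.4]
finger_gap: 0.499
gripper_force: 0.0
```

>>> move_arm(
  targets=[
    {"dx": -0.6, "dy": 0, "dz": 0.5, "rx": 0, "ry": 0, "rz": -0.3},
    {"dx": -0.8, "dy": 0, "dz": 0.5, "rx": 0, "ry": 0, "rz": -0.3},
    {"dx": -0.8, "dy": 0, "dz": 0.4, "rx": 0, "ry": 0, "rz": -0.3},
    {"dx": -0.8, "dy": 0.4, "dz": 0, "rx": 0, "ry": 0, "rz": -0.3},
    {"dx": -0.8, "dy": 0.8, "dz": 0, "rx": 0, "ry": 0, "rz": -0.3},
    {"dx": -0.4, "dy": 0.8, "dz": 0, "rx": 0, "ry": 0, "rz": -0.3},
    {"dx": 0, "dy": 0.8, "dz": 0, "rx": 0, "ry": 0, "rz": -0.17},
    {"dx": 0, "dy": 0.8, "dz": 0, "rx": 0, "ry": 0, "rz": 0},
    {"dx": 0, "dy": 0.4, "dz": 0, "rx": 0, "ry": 0, "rz": 0},
    {"dx": 0, "dy": 0, "dz": 0, "rx": 0, "ry": 0, "rz": 0},
  ],
)

```text
t: 51.1
tcp_pos: [0.5292, -0.019, 0.1572]
tool_rot: [1.0, 0.0, 0.0, 0.0]
force: [-0.1, -0.8, 0.2]
finger_gap: 0.502
gripper_force: 0.0
```

```bash
python3 - <<'E'
from h import *
s=sensors.sense();print(s['t'],s['tcp_pos'],s['finger_gap'])
a,m=snap('wrist','w13.png'); b,ms=snap('side','s13.png'); c2,mc=snap('scene','s13c.png')
def bl(n,a,m,lo,hi,z,ex,R=45):
    h=cv2.cvtColor(a,cv2.COLOR_RGB2HSV);k=cv2.inRange(h,lo,hi);u,v=map(int,proj(m,ex))
    q=np.zeros_like(k);y0,x0=max(v-R,0),max(u-R,0);q[y0:v+R,x0:u+R]=k[y0:v+R,x0:u+R]
    N,l,st,c=cv2.connectedComponentsWithStats(q)
    if N<2: print(n,'none',u,v);return
    i=1+st[1:,4].argmax();print(n,(u,v),c[i].round(1),st[i],ray(m,*c[i],z).round(4))
for t,A,M in(('w',a,m),('side',b,ms),('scene',c2,mc)):
    R=45 if t=='w' else 22
    bl(t+' lid',A,M,(0,150,90),(8,255,255),.078,(.622,.05,.078),R)
    bl(t+' eraser blue',A,M,(100,80,60),(130,255,255),.027,(.634,-.12,.027),R)
    bl(t+' spool thread/top',A,M,(8,70,150),(25,150,255),.054,(.628,-.035,.054),15)
    bl(t+' bulb',A,M,(0,0,0),(180,255,60),.10,(.616,.1345,.10),R)
E
```

```text
51.1 [ 0.52923456 -0.01900473  0.15717263] 0.5019311630236533
w lid (204, 94) [203.7  94. ] [ 159   49   90   90 7736] [0.6225 0.0505 0.078 ]
w eraser blue (454, 81) [448.   76.7] [ 426   54   45   46 1215] [ 0.6373 -0.1146  0.027 ]
w spool thread/top (340, 87) [339.5  86.5] [325  72  30  30 900] [ 0.6286 -0.0341  0.054 ]
w bulb (45, 103) [ 42.1 109.3] [ 20  98  45  25 918] [0.6132 0.1369 0.1   ]
side lid (307, 233) [310.  233.8] [299 228  22  12 129] [0.6159 0.0521 0.078 ]
side eraser blue (318, 221) [317.7 222.7] [311 220  12   7  42] [ 0.6348 -0.1124  0.027 ]
side spool thread/top (313, 226) [315.9 222.5] [300 212  28  29 319] [ 0.6269 -0.0563  0.054 ]
side bulb (300, 242) [301.2 247.8] [296 237  12  20 143] [0.6089 0.1572 0.1   ]
scene lid (290, 231) [290.8 232.1] [273 218  36  30 592] [0.6194 0.0512 0.078 ]
scene eraser blue (335, 194) [333.4 196.6] [326 191  15  13 137] [ 0.6352 -0.1128  0.027 ]
scene spool thread/top (314, 211) [315.2 209.4] [299 196  30  30 608] [ 0.6299 -0.0396  0.054 ]
scene bulb (261, 254) [262.  255.9] [258 250   9  13  91] [0.6141 0.136  0.1   ]
```

The jar, bottle and eraser measure within 3 mm of their discs. The spool's own check was swamped by the board colour, but it was seen standing on its disc after release. The gripper is clear, so handing in.

```bash
python3 -c "
from station import order
print(order.sign_off())"
```

```text
the job is handed in; nothing more can be done
None
```

I handed the job in at about 51 s: from the red tab, the bottle, jar, spool and eraser are on their discs, all but the spool measured within about 3 mm of centre; I viewed 15 pictures, one over the limit of 14, and no verdict came back.

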